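# Set up the painting corner

## Robot

A 6-joint arm with a two-finger parallel gripper is mounted at the origin on the work surface. World frame = base frame: x ahead of the robot, y to its left, z up, the work surface at z = 0. Lengths are in m, angles in rad, forces in N, time in s.
With the tool pointing down it reaches from about 0.225 to 0.875 m from the base axis. Payload 3.4 kg.
Tool frame: the origin (TCP) lies at the very end of the fingers, on their centre line; the grasp point (between the pads) lies 19 mm behind it (manip.tcp_to_grasp is the distance from the TCP to the grasp point, in m); z points along the fingers, y is the line along which they close (so a half turn about z gives the same grasp; the last joint's range is limited). The gripper opens to 85 mm and grips with 20 to 120 N. Pads are 22 mm wide; open, the fingers measure 114 mm over their backs; the gripper's body (76 mm by 85 mm) begins 54 mm behind the grasp point. The pads swing forward as they close: fully open they stand 13 mm farther back than shut.
Start: joints at [1.223, 0.276, 1.505, -0, 1.361, -0.121], TCP at [0.129, 0.56, 0.231] pointing down, gripper open.
Joint ranges: [-2.89, 2.89], [-0.75, 2.08], [0.22, 2.7], [-1.18, 4.32], [0.11, 2.71], [-2.7, 2.7]. Speed limits (rad/s): [2.57, 2.57, 3.14, 3.14, 3.14, 3.14].

## Interface

Orientations are given as a unit quaternion [w, x, y, z].
In Python, from rig import status, get_image, job, manip gives the robot as it stands.
- The arm moves only by the tool apply_moves, never from a script. Its arguments are lists of equal length, an entry for each row: "xyz": the shift along the tool's x, y, z each as a share of 0.3 m, from -1 to 1, a list of three; "rot": the turn, a rotation vector about the tool's x, y, z each as a share of 60 degrees, from -1 to 1, a list of three; "hand": the opening, from -1 (shut) to 1 (fully open). A call has 1 to 8 rows; each row shifts and turns the commanded pose from where the row before left it, along the tool's axes as they then stand; what a row does not reach is not made up. A row lasts 1/8 s, in which the tool goes at most 62.5 mm and 10.7 degrees, less where a joint would pass 70% of its speed; a pose out of reach is approached as far as the arm can. A call with a number of a shift or a turn outside -1 to 1 is refused whole. A call with a gripper value outside its range is refused whole. The fingers move at their own pace and stop on an object; "force" is the grip in N (left out, the last holds). Time passes only in rows, so rows that do not move let the fingers close. It gives the time, the measured TCP pose, the force, the opening and the grip force at its end, in the units of the state.
- status.get_state(): the state, without advancing time (a new reading comes with each control period).
- get_image(name): name is "side" or "top" or "wrist"; returns a dict with "pixels" (420x560x3 uint8, red, green, blue), "fovy" (degrees; the focal length in pixels is half the picture's height over the tangent of half this angle, whatever the lens; pixels are square), "cx", "cy" (the principal point, pixels), "origin" and "orientation" of the camera in the world; the wrist camera has in their place "tool_from_camera" (4x4, takes a point from camera to tool coordinates, whose origin is the TCP and whose axes are the flange's). Camera axes: x right, y down, z forward; pixel columns grow to the right and rows downward; lengths in m; the calibration is good to about 2 mm. A picture is of the moment at which its call begins: read the wrist's pose just before it. There is no depth.
- job.sign_off(): hands the job in; it is judged then, once.
The state is a dict: "clock": time; "qpos": joint angles; "qd": joint speeds; "effort": joint torques, N m; "position": TCP position; "ee_rot": TCP orientation; "contact_force": force on the tool from outside, world axes, zero at the start; "moment": the same for the moment, N m; "width": finger opening in m; "gripper_force": force on a finger pad.
Only numpy, scipy, OpenCV 4.12 (cv2) and the standard library are available. Lean on these libraries where they do the work, as an engineer would, in place of code of your own. Each camera call takes 0.05 s, during which the arm holds its last target. There are 200 camera calls.

## Task

Set up the painting corner: take the loose lid off every paint jar that still has one and seat each lid top side up in its own recess of the blue lid tray, and stand all three open jars upright and centred on the narrow raised ledge. Set the two white painting boards side by side on the sloping easel, white face up, flat on the slope with the long side running up it and the short edge against the lip. Never tip a jar over, leave the spray bottle, brush pot and blue bottle where they are, and put anything that gets knocked aside back in place.

Things in the scene. Friction and masses are not known exactly. Their poses are not given: they have to be found in the camera images.
- jar_red: squat red paint jar: body 50 mm in diameter and 46 mm high with a paper label, then a white neck 42 mm in diameter up to 61 mm. Origin at the centre of its underside, z up. About 160 g. At the start it stands upright on the table with its lid on, or already open (no lid)
- lid_red: loose white lid of the red jar (absent if that jar is already open), red spot on top: a round cap 56 mm across and 20 mm high, hollow below, unscrewed, resting loosely over the neck. Origin at the centre of its lower rim, z up; on its jar that rim is 46 mm above the jar's underside. About 25 g
- jar_yellow: squat yellow paint jar: body 50 mm in diameter and 46 mm high with a paper label, then a white neck 42 mm in diameter up to 61 mm. Origin at the centre of its underside, z up. About 160 g. At the start it stands upright on the table with its lid on, or already open (no lid)
- lid_yellow: loose white lid of the yellow jar (absent if that jar is already open), yellow spot on top: a round cap 56 mm across and 20 mm high, hollow below, unscrewed, resting loosely over the neck. Origin at the centre of its lower rim, z up; on its jar that rim is 46 mm above the jar's underside. About 25 g
- jar_green: squat green paint jar: body 50 mm in diameter and 46 mm high with a paper label, then a white neck 42 mm in diameter up to 61 mm. Origin at the centre of its underside, z up. About 160 g. At the start it stands upright on the table with its lid on, or already open (no lid)
- lid_green: loose white lid of the green jar (absent if that jar is already open), green spot on top: a round cap 56 mm across and 20 mm high, hollow below, unscrewed, resting loosely over the neck. Origin at the centre of its lower rim, z up; on its jar that rim is 46 mm above the jar's underside. About 25 g
- board_1: small primed painting board, white face up, wooden sides: 90 mm (its x) by 56 mm (its y) by 18 mm thick (its z). Origin at the centre of its underside. About 110 g. Starts flat on the table
- board_2: small primed painting board, white face up, wooden sides: 90 mm (its x) by 56 mm (its y) by 18 mm thick (its z). Origin at the centre of its underside. About 110 g. Starts flat on the table
- easel_board: sloped board of the fixed wooden table easel: flat surface sloping up at 25 degrees, 142 mm long from the lip (its x, up the slope) by 200 mm wide (its y, level), z out of the surface. Origin on the surface, mid-width, at the lip's inner face; the lip is 8 mm thick, runs the whole width below the origin and stands 10 mm above the surface. The origin is about 36 mm above the table
- ledge (a point): middle of the top face of the narrow raised ledge, a fixed dark wooden beam 250 mm long (its y) and 36 mm wide (its x), top 80 mm above the table; two posts with feet below it. z up
- slot_a (a point): centre of the floor of recess 1 of 3 in the fixed blue lid tray (recesses in a row along the tray's y, 67 mm apart): 62 by 62 mm, edges 5 mm high, floor 6 mm above the table. z up
- slot_b (a point): centre of the floor of recess 2 of 3 in the fixed blue lid tray (recesses in a row along the tray's y, 67 mm apart): 62 by 62 mm, edges 5 mm high, floor 6 mm above the table. z up
- slot_c (a point): centre of the floor of recess 3 of 3 in the fixed blue lid tray (recesses in a row along the tray's y, 67 mm apart): 62 by 62 mm, edges 5 mm high, floor 6 mm above the table. z up
- spray: red spray bottle with white head, 80 mm in diameter, 206 mm high, bystander; origin under its centre
- brush_pot: grey pot with brushes, 100 mm in diameter, 100 mm high, brushes up to 240 mm, bystander; origin under its centre
- bottle: closed blue paint bottle with black cap, 48 mm in diameter, 120 mm high, bystander; origin under its centre

How it is judged:
By the outcome, as a careful person would: the job done as asked, in the order asked, and still so for the second after the job is handed in, with the robot touching nothing.
Of lid_red, lid_yellow, lid_green only 1 to 3 are there at a start; the rules pass over those that are not, and their reading is None.
At some moment in a run one of board_1, board_2 may be knocked a few centimetres aside while the robot is not near it.
It also fails if it takes over 210 s, if anything falls off the work surface, if the arm or the gripper's body presses on something with over 40 N, if the wrist force passes 120 N, or if a joint passes its speed limit or range.

## Working session

There is one attempt and no reset: what is moved stays moved. The work goes in short steps, Python scripts to look and compute and a tool call to move; the robot and the scene stay as the last step left them, time stands still between calls to the robot, and variables do not carry over. Pictures are saved under pics/ and viewed, at most 14 in all, crops included, and the job is handed in when it is done.

Besides the shell and the picture viewer there is one more tool, called after "Emit:" as name(argument=value, ...) on one line, values as JSON. apply_moves: Moves the arm, as the interface text tells. Its arguments: {"type":"object","properties":{"xyz":{"type":"array","items":{"type":"array","items":{"type":"number","minimum":-1,"maximum":1}}},"rot":{"type":"array","items":{"type":"array","items":{"type":"number","minimum":-1,"maximum":1}}},"hand":{"type":"array","items":{"type":"number"}},"force":{"type":"number"}},"required":["xyz","rot","hand"]}

```bash
mkdir -p pics; ls
cat > h.py <<'E'
import numpy as np,cv2
from scipy.spatial.transform import Rotation as R
from rig import status,get_image,job,manip
def rot(q): return R.from_quat([q[1],q[2],q[3],q[0]])
def grab(name,fn=None):
    s=status.get_state(); im=get_image(name)
    if fn: cv2.imwrite('pics/'+fn,im['pixels'][:,:,::-1])
    f=210/np.tan(np.radians(im['fovy'])/2)
    if name=='wrist':
        T=np.array(im['tool_from_camera']); A=rot(s['ee_rot']).as_matrix()
        M=A@T[:3,:3]; o=np.array(s['position'])+A@T[:3,3]
    else:
        o=np.array(im['origin']); q=np.array(im['orientation'])
        M=q if q.shape==(3,3) else rot(q).as_matrix()
    return dict(px=im['pixels'],f=f,cx=im['cx'],cy=im['cy'],M=M,o=o)
def ray(c,u,v):
    d=c['M']@np.array([(u-c['cx'])/c['f'],(v-c['cy'])/c['f'],1]); return c['o'],d
def onz(c,u,v,z):
    o,d=ray(c,u,v); return o+d*(z-o[2])/d[2]
def proj(c,p):
    q=c['M'].T@(np.array(p)-c['o']); return c['f']*q[0]/q[2]+c['cx'],c['f']*q[1]/q[2]+c['cy']
E
python3 - <<'E'
from h import *
for n in ('top','side','wrist'):
    c=grab(n,n+'0.png'); print(n,c['o'],c['M'].round(3).tolist(),c['f'],c['cx'],c['cy'])
print(status.get_state())
E
```

```text
pics
top [ 0.39525858 -0.01209041  1.50847828] [[-0.017, -0.991, 0.13], [-1.0, 0.016, -0.007], [0.004, -0.13, -0.992]] 501.60944515490644 283.84242272511983 202.95854030290235
side [0.26204435 1.19587196 1.05717297] [[-0.97, -0.13, 0.205], [-0.242, 0.59, -0.77], [-0.021, -0.797, -0.604]] 535.0327068846125 282.9307687473246 221.59033276873765
wrist [0.06245714 0.57573077 0.37245492] [[0.224, 0.938, 0.265], [0.974, -0.216, -0.063], [-0.002, 0.273, -0.962]] 372.6968303562529 281.16179870924157 213.84144439359142
{'clock': 0.15, 'qpos': array([ 1.22298999e+00,  2.76488482e-01,  1.50583806e+00, -6.64890258e-06,
        1.36070929e+00, -1.21025947e-01]), 'qd': array([ 0.00050822, -0.00152081, -0.00384452,  0.0001122 , -0.00176497,
       -0.00011591]), 'effort': array([ 2.43899194e-03, -4.17141366e+01, -2.46034294e+01, -2.39740029e-04,
        7.53674365e-03,  1.29195257e-05]), 'position': array([0.1291713 , 0.55990071, 0.23061802]), 'ee_rot': array([-1.64445876e-04,  1.13146646e-01,  9.93578037e-01, -7.02611397e-04]), 'contact_force': array([-1.32599083, -0.50527406, -0.10743975]), 'moment': array([ 0.002279  , -0.00955996, -0.01906472]), 'gripper_force': 0.0, 'width': 0.0852521085704669}
```

View pics/top0.png

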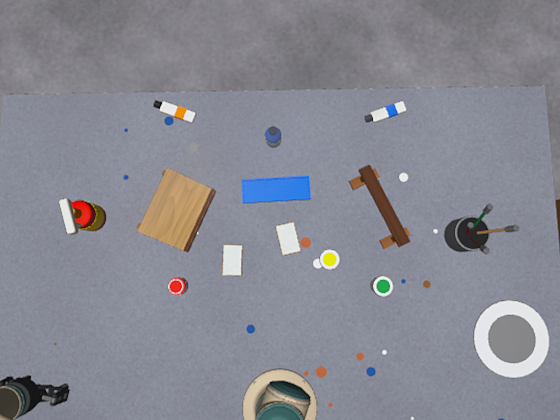

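View pics/side0.png

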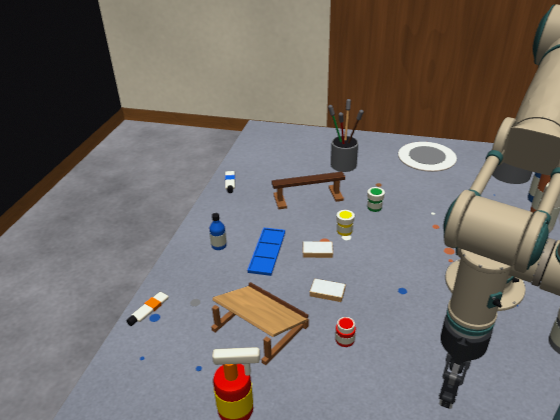

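The top view shows: easel (176,210), tray (276,189), ledge (384,206), boards (232,260) and (288,238), jars red (177,286), yellow (330,259) and green (383,286). The side view agrees, but the lids are unclear, so I'll zoom in.

Run:
```python
import cv2,numpy as np
t=cv2.imread('pics/top0.png');s=cv2.imread('pics/side0.png')
def cr(i,u,v,w=25,h=25,W=200,H=200): return cv2.resize(i[v-h:v+h,u-w:u+w],(W,H),interpolation=cv2.INTER_CUBIC)
r1=np.hstack([cr(t,177,286),cr(t,330,259),cr(t,383,286)]); r2=np.hstack([cr(s,345,330),cr(s,345,222),cr(s,375,198)])
r3=np.hstack([cr(t,176,210,45,45),cr(t,276,189,40,40),cr(t,384,206,45,45)])
cv2.imwrite('pics/m0.png',np.vstack([r1,r2,r3]))
```

```text
(no output)
```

View pics/m0.png

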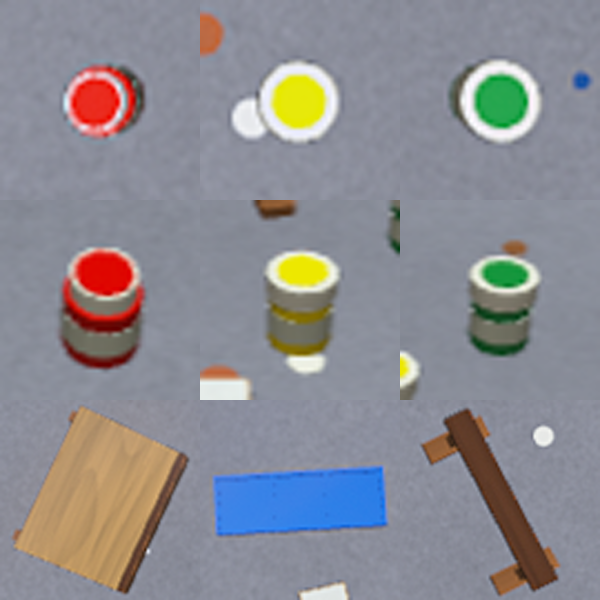

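Run:
```python
from h import *
print([x for x in dir(manip) if x[0]!='_'],[x for x in dir(status) if x[0]!='_'])
c=grab('top'); h=cv2.cvtColor(c['px'],cv2.COLOR_RGB2HSV); H,S,V=[h[:,:,i].astype(int) for i in range(3)]
def comps(m,roi,amin=20):
    mm=np.zeros(m.shape,np.uint8); u0,u1,v0,v1=roi; mm[v0:v1,u0:u1]=m[v0:v1,u0:u1]*255
    cs,_=cv2.findContours(mm,cv2.RETR_EXTERNAL,cv2.CHAIN_APPROX_NONE)
    return [k for k in cs if cv2.contourArea(k)>amin]
def cen(k): m=cv2.moments(k); return m['m10']/m['m00'],m['m01']/m['m00']
for n,m,roi,z in [('yellow',(H>22)&(H<38)&(S>150),(315,345,245,275),.066),('green',(H>50)&(H<80)&(S>120),(368,398,272,300),.066)]:
    for k in comps(m,roi): print(n,onz(c,*cen(k),z).round(4),cv2.contourArea(k))
for k in comps(((H<8)|(H>172))&(S>150),(165,192,272,300)): print('red',onz(c,*cen(k),.05).round(4),cv2.boundingRect(k))
def quad(n,m,roi,z):
    for k in comps(m,roi,80):
        r=cv2.minAreaRect(k); P=np.array([onz(c,u,v,z)[:2] for u,v in cv2.boxPoints(r)])
        e=P[1]-P[0],P[2]-P[1]
        print(n,P.mean(0).round(4),[(round(np.linalg.norm(x),4),round(np.degrees(np.arctan2(x[1],x[0])),1)) for x in e],P.round(3).tolist())
w=(S<40)&(V>190)
quad('b',w,(215,250,238,282),.018); quad('b',w,(268,303,215,262),.018)
quad('tray',(H>100)&(H<125)&(S>170),(230,320,165,215),.011)
quad('ledge',(H<20)&(S>90)&(V<100),(350,420,155,260),.08)
quad('easel',(H<22)&(S>70)&(V>110),(125,225,160,260),.07)
quad('lip',(H<20)&(S>90)&(V<110),(170,225,180,260),.045)
```

```text
['MotionError', 'tcp_to_grasp'] ['get_state']
yellow [ 0.4201 -0.149   0.066 ] 116.0
green [ 0.3417 -0.2991  0.066 ] 119.0
red [0.3504 0.2934 0.05  ] (170, 281, 12, 12)
b [0.4243 0.1351] [(np.float64(0.0869), np.float64(-2.3)), (np.float64(0.0532), np.float64(-93.2))] [[0.382, 0.163], [0.469, 0.16], [0.466, 0.107], [0.379, 0.111]]
b [ 0.4846 -0.0316] [(np.float64(0.0528), np.float64(-76.9)), (np.float64(0.0871), np.float64(-167.1))] [[0.521, 0.004], [0.533, -0.047], [0.448, -0.067], [0.436, -0.016]]
tray [0.634 0.002] [(np.float64(0.2034), np.float64(-87.5)), (np.float64(0.071), np.float64(-178.0))] [[0.665, 0.105], [0.674, -0.098], [0.603, -0.101], [0.594, 0.101]]
ledge [ 0.5691 -0.3047] [(np.float64(0.0445), np.float64(-62.8)), (np.float64(0.2466), np.float64(-154.4))] [[0.67, -0.232], [0.69, -0.271], [0.468, -0.378], [0.448, -0.339]]
easel [0.5718 0.2971] [(np.float64(0.2011), np.float64(-24.1)), (np.float64(0.1541), np.float64(-116.0))] [[0.513, 0.407], [0.697, 0.325], [0.629, 0.186], [0.448, 0.27]]
lip [0.5262 0.2325] [(np.float64(0.1638), np.float64(-24.4)), (np.float64(0.0134), np.float64(-115.6))] [[0.454, 0.272], [0.604, 0.205], [0.598, 0.193], [0.449, 0.26]]
```

```bash
cat >> h.py <<'E'
def Rdown(psi): # tool y at angle psi (deg) in world, z down
    p=np.radians(psi); y=np.array([np.cos(p),np.sin(p),0]); z=np.array([0,0,-1.]); return R.from_matrix(np.stack([np.cross(y,z),y,z],1))
def plan(targets,vmax=.055,amax=9.5,start=None):
    """targets: (pos, Rotation or yaw, hand, [vmax]); or int n -> n still rows with hand: (None,n,hand)"""
    s=status.get_state(); p=np.array(s['position']); A=rot(s['ee_rot'])
    if start: p,A=np.array(start[0]),start[1]
    X=[];W=[];Hn=[]
    for t in targets:
        if t[0] is None:
            for _ in range(t[1]): X.append([0,0,0]);W.append([0,0,0]);Hn.append(t[2])
            continue
        B=t[1] if isinstance(t[1],R) else Rdown(t[1]); q=np.array(t[0]); v=t[3] if len(t)>3 else vmax
        rv=(A.inv()*B).as_rotvec()
        n=max(1,int(np.ceil(max(np.linalg.norm(q-p)/v,np.degrees(np.linalg.norm(rv))/amax))))
        p0,A0=p,A
        for i in range(1,n+1):
            qi=p0+(q-p0)*i/n; Bi=A0*R.from_rotvec(rv*i/n)
            x=np.round(A.inv().apply(qi-p)/.3,3); w=np.round((A.inv()*Bi).as_rotvec()/np.radians(60),3)
            X.append((x+0.).tolist());W.append((w+0.).tolist());Hn.append(t[2])
            p=p+A.apply(x*.3); A=A*R.from_rotvec(w*np.radians(60))
    for i in range(0,len(X),8):
        print('xyz',X[i:i+8]);print('rot',W[i:i+8]);print('hand',Hn[i:i+8])
    return p,A
E
python3 - <<'E'
from h import *
plan([((.42,-.149,.20),2.3,1)])
E
```

```text
xyz [[-0.105, -0.149, 0.007], [-0.119, -0.138, 0.008], [-0.131, -0.127, 0.007], [-0.143, -0.114, 0.008], [-0.152, -0.1, 0.007], [-0.161, -0.086, 0.008], [-0.169, -0.07, 0.007], [-0.174, -0.055, 0.008]]
rot [[0.0, 0.0, 0.089], [0.0, 0.0, 0.089], [0.0, 0.0, 0.089], [0.0, 0.0, 0.089], [0.0, 0.0, 0.089], [0.0, 0.0, 0.089], [0.0, 0.0, 0.089], [0.0, 0.0, 0.088]]
hand [1, 1, 1, 1, 1, 1, 1, 1]
xyz [[-0.178, -0.038, 0.007], [-0.182, -0.021, 0.008], [-0.182, -0.004, 0.007], [-0.182, 0.012, 0.007], [-0.18, 0.03, 0.007], [-0.177, 0.046, 0.008]]
rot [[0.0, 0.001, 0.089], [-0.001, 0.0, 0.089], [0.0, 0.0, 0.089], [0.0, 0.0, 0.089], [0.0, 0.0, 0.089], [0.0, 0.0, 0.089]]
hand [1, 1, 1, 1, 1, 1]
```

Emit:
apply_moves(xyz=[[-0.105, -0.149, 0.007], [-0.119, -0.138, 0.008], [-0.131, -0.127, 0.007], [-0.143, -0.114, 0.008], [-0.152, -0.1, 0.007], [-0.161, -0.086, 0.008], [-0.169, -0.07, 0.007], [-0.174, -0.055, 0.008]], rot=[[0.0, 0.0, 0.089], [0.0, 0.0, 0.089], [0.0, 0.0, 0.089], [0.0, 0.0, 0.089], [0.0, 0.0, 0.089], [0.0, 0.0, 0.089], [0.0, 0.0, 0.089], [0.0, 0.0, 0.088]], hand=[1, 1, 1, 1, 1, 1, 1, 1])

```text
clock: 1.2
position: [0.2958, 0.1536, 0.2134]
ee_rot: [0.0, 0.468, 0.884, 0.0]
contact_force: [0.8, 0.2, -0.1]
width: 0.0853
gripper_force: 0.0
```

Emit:
apply_moves(xyz=[[-0.178, -0.038, 0.007], [-0.182, -0.021, 0.008], [-0.182, -0.004, 0.007], [-0.182, 0.012, 0.007], [-0.18, 0.03, 0.007], [-0.177, 0.046, 0.008], [0, 0, 0]], rot=[[0.0, 0.001, 0.089], [-0.001, 0.0, 0.089], [0.0, 0.0, 0.089], [0.0, 0.0, 0.089], [0.0, 0.0, 0.089], [0.0, 0.0, 0.089], [0, 0, 0]], hand=[1, 1, 1, 1, 1, 1, 1])

```text
clock: 2.08
position: [0.4216, -0.1523, 0.1994]
ee_rot: [0.0, 0.694, 0.72, 0.0]
contact_force: [-1.0, 0.8, 0.4]
width: 0.0857
gripper_force: 0.0
```

```bash
cat >> h.py <<'E'
def masks(c):
    h=cv2.cvtColor(c['px'],cv2.COLOR_RGB2HSV); H,S,V=[h[:,:,i].astype(int) for i in range(3)]
    return dict(yellow=(H>22)&(H<38)&(S>150),green=(H>50)&(H<80)&(S>120),red=((H<8)|(H>172))&(S>150),white=(S<40)&(V>170),
      blue=(H>100)&(H<125)&(S>150),dark=(H<20)&(S>90)&(V<100),wood=(H<22)&(S>70)&(V>110))
def comps(m,amin=200,n=3):
    cs,_=cv2.findContours(m.astype(np.uint8)*255,cv2.RETR_EXTERNAL,cv2.CHAIN_APPROX_NONE)
    return sorted([k for k in cs if cv2.contourArea(k)>amin],key=cv2.contourArea)[::-1][:n]
def blob(c,col,z,amin=200):
    out=[]
    for k in comps(masks(c)[col],amin):
        (u,v),ax,_=cv2.fitEllipse(k); out.append((onz(c,u,v,z).round(4).tolist(),(round(u),round(v)),np.round(ax).tolist()))
    return out
E
python3 - <<'E'
from h import *
c=grab('wrist','w1.png'); s=status.get_state(); print(s['position'],s['ee_rot'])
print(blob(c,'yellow',.066))
E
```

```text
[ 0.42020919 -0.14997269  0.19922837] [-1.10736328e-03  6.93638280e-01  7.20322425e-01  5.60591628e-04]
[([0.4193, -0.1493, 0.066], (277, 199), [49.0, 50.0])]
```

View pics/w1.png

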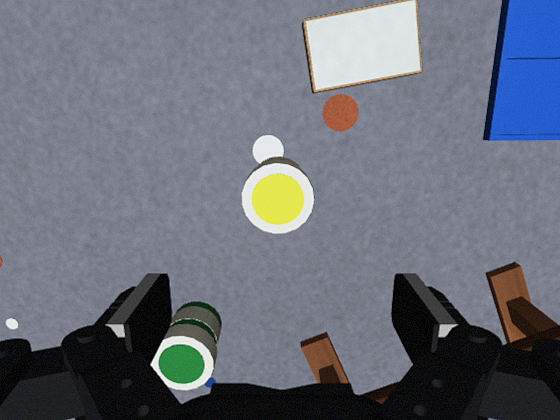

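Wrist view: the yellow lid is at (277,199), centred as expected, with the green jar at lower left and the tray at right. Next is the lid grasp.

Run:
```python
from h import *
plan([((.4194,-.1493,.10),2.3,1),((.4194,-.1493,.048),2.3,1,.03),(None,6,-.3),((.4194,-.1493,.11),2.3,-.3,.03),((.625,.0,.19),2.3,-.3),(None,1,-.3)])
```

```text
xyz [[0.001, -0.001, 0.165], [0.001, -0.001, 0.166], [0.0, 0.0, 0.087], [0.0, 0.0, 0.086], [0, 0, 0], [0, 0, 0], [0, 0, 0], [0, 0, 0]]
rot [[0.0, -0.001, -0.001], [-0.001, -0.001, -0.001], [0.0, 0.0, 0.0], [0.0, 0.0, 0.0], [0, 0, 0], [0, 0, 0], [0, 0, 0], [0, 0, 0]]
hand [1, 1, 1, 1, -0.3, -0.3, -0.3, -0.3]
xyz [[0, 0, 0], [0, 0, 0], [0.0, 0.0, -0.069], [0.0, 0.0, -0.069], [0.0, 0.0, -0.069], [0.094, 0.141, -0.053], [0.094, 0.141, -0.053], [0.094, 0.141, -0.054]]
rot [[0, 0, 0], [0, 0, 0], [0.0, 0.0, 0.0], [0.0, 0.0, 0.0], [0.0, 0.0, 0.0], [0.0, 0.0, 0.0], [0.0, 0.0, 0.0], [0.0, 0.0, 0.0]]
hand [-0.3, -0.3, -0.3, -0.3, -0.3, -0.3, -0.3, -0.3]
xyz [[0.094, 0.14, -0.053], [0.094, 0.141, -0.053], [0, 0, 0]]
rot [[0.0, 0.0, 0.0], [0.0, 0.0, 0.0], [0, 0, 0]]
hand [-0.3, -0.3, -0.3]
```

Emit:
apply_moves(xyz=[[0.001, -0.001, 0.165], [0.001, -0.001, 0.166], [0, 0, 0.087], [0, 0, 0.086], [0, 0, 0], [0, 0, 0], [0, 0, 0], [0, 0, 0]], rot=[[0, -0.001, -0.001], [-0.001, -0.001, -0.001], [0, 0, 0], [0, 0, 0], [0, 0, 0], [0, 0, 0], [0, 0, 0], [0, 0, 0]], hand=[1, 1, 1, 1, 1, -0.3, -0.3, -0.3], force=30)

```text
clock: 3.12
position: [0.4203, -0.1481, 0.0503]
ee_rot: [0.002, 0.692, 0.722, 0.001]
contact_force: [-0.3, 1.4, 5.8]
width: 0.0585
gripper_force: 30.9
```

Emit:
apply_moves(xyz=[[0, 0, 0], [0, 0, 0], [0, 0, 0]], rot=[[0, 0, 0], [0, 0, 0], [0, 0, 0]], hand=[-0.3, -0.3, -0.3])

```text
clock: 3.5
position: [0.4204, -0.1481, 0.0503]
ee_rot: [0.002, 0.692, 0.722, 0.001]
contact_force: [-0.7, 2.4, 5.6]
width: 0.0579
gripper_force: 30.9
```

Emit:
apply_moves(xyz=[[0, 0, -0.06], [0, 0, -0.07], [0, 0, -0.07], [0.094, 0.141, -0.05], [0.094, 0.141, -0.053], [0.094, 0.141, -0.054], [0.094, 0.14, -0.053], [0.094, 0.141, -0.053]], rot=[[0, 0, 0], [0, 0, 0], [0, 0, 0], [0, 0, 0], [0, 0, 0], [0, 0, 0], [0, 0, 0], [0, 0, 0]], hand=[-0.3, -0.3, -0.3, -0.3, -0.3, -0.3, -0.3, -0.3])

```text
clock: 4.5
position: [0.6258, 0.003, 0.1898]
ee_rot: [0.002, 0.692, 0.722, 0.001]
contact_force: [0.4, -0.6, -0.1]
width: 0.0581
gripper_force: 32.2
```

Emit:
apply_moves(xyz=[[0, 0, 0]], rot=[[0, 0, 0]], hand=[-0.3])

```text
clock: 4.62
position: [0.6282, 0.004, 0.1901]
ee_rot: [0.003, 0.691, 0.723, 0.003]
contact_force: [0.2, -0.5, -0.6]
width: 0.0582
gripper_force: 32.3
```

Run:
```python
from h import *
c=grab('wrist','w2.png'); s=status.get_state(); print(s['position'],s['ee_rot'],s['contact_force'],s['width'])
```

```text
[0.62557842 0.00275657 0.18896565] [0.00173331 0.69117617 0.72268359 0.00095595] [-0.23149258 -0.65916166 -0.31843195] 0.057687816193075954
```

View pics/w2.png

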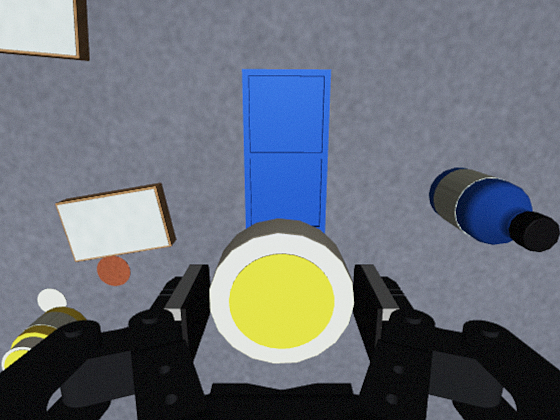

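Wrist view: the yellow lid is held level at (282,300). The tray's +y end is at the top, with corners (243,69) and (330,69).

```bash
cat > tray.py <<'E'
from h import *
def tray(c):
    m=masks(c)['blue']; m[:, :200]=0; m[:,380:]=0
    k=comps(m)[0]; mm=np.zeros(m.shape,np.uint8); cv2.drawContours(mm,[k],-1,255,-1)
    L=[];Rr=[]
    for v in range(85,215,5):
        u=np.where(mm[v])[0]; L.append(onz(c,u[0]-.5,v,.011)[:2]); Rr.append(onz(c,u[-1]+.5,v,.011)[:2])
    T=[onz(c,u,np.where(mm[:,u])[0][0]-.5,.011)[:2] for u in range(252,322,5)]
    fit=lambda P: cv2.fitLine(np.array(P,np.float32),cv2.DIST_HUBER,0,.01,.01).ravel()
    l,r,t=fit(L),fit(Rr),fit(T)
    d=(l[:2]*np.sign(l[1])+r[:2]*np.sign(r[1]));d/=np.linalg.norm(d)
    n=np.array([d[1],-d[0]]); mid=(n@l[2:]+n@r[2:])/2; w=n@r[2:]-n@l[2:]; e=d@t[2:]
    print('width',w,'ang',np.degrees(np.arctan2(d[1],d[0])),'end ang',np.degrees(np.arctan2(t[1],t[0])))
    return [(n*mid+d*(e-x)).round(4) for x in (36,103,170) for x in [x/1000]]
if __name__=='__main__': print(tray(grab('wrist')))
E
python3 tray.py
```

```text
width 0.0716427 ang 92.3188 end ang 2.5952365
[array([0.6313, 0.0675], dtype=float32), array([6.34e-01, 5.00e-04], dtype=float32), array([ 0.6367, -0.0664], dtype=float32)]
```

Run:
```python
from h import *
c=grab('wrist'); s=status.get_state(); p=s['position']
print(p, blob(c,'yellow',p[2]+.0157))
```

```text
[0.62331964 0.00156036 0.18784039] [([0.6247, 0.0012, 0.2035], (281, 301), [93.0, 104.0]), ([0.531, -0.0168, 0.2035], (38, 333), [12.0, 41.0])]
```

Run:
```python
from h import *
for i in range(6):
    c=grab('wrist'); s=status.get_state(); m=comps(masks(c)['blue'])[0]
    print(s['position'].round(4),s['qpos'].round(4),s['qd'].round(3)[:3],m[:,0,1].min(),m[:,0,0].min())
```

```text
[0.6231 0.0012 0.1877] [-1.0910e-01  3.7320e-01  1.4687e+00 -9.0000e-04  1.2994e+00 -1.5070e-01] [-0.011 -0.     0.009] 66 249
[0.623  0.0011 0.1876] [-1.0940e-01  3.7320e-01  1.4689e+00 -8.0000e-04  1.2992e+00 -1.5070e-01] [-0.004 -0.     0.001] 66 250
[0.6232 0.001  0.1876] [-1.0960e-01  3.7330e-01  1.4688e+00 -7.0000e-04  1.2990e+00 -1.5070e-01] [-0.002  0.001 -0.003] 65 250
[0.6234 0.001  0.1876] [-1.0970e-01  3.7340e-01  1.4685e+00 -6.0000e-04  1.2990e+00 -1.5060e-01] [ 0.002  0.004 -0.006] 65 249
[0.6236 0.001  0.1877] [-1.0960e-01  3.7360e-01  1.4681e+00 -6.0000e-04  1.2989e+00 -1.5060e-01] [ 0.002  0.005 -0.007] 65 249
[0.6238 0.0011 0.1877] [-1.0940e-01  3.7370e-01  1.4678e+00 -5.0000e-04  1.2989e+00 -1.5060e-01] [ 0.003  0.002 -0.007] 65 249
```

```bash
python3 tray.py
python3 - <<'E'
from h import *
c=grab('wrist'); s=status.get_state(); p=s['position']
print(p, blob(c,'yellow',p[2]+.0157)[0])
plan([((.6305,.0675,.10),2.4,-.3),((.6305,.0675,.035),2.4,-.3,.025),(None,3,-.3)])
E
```

```text
width 0.071611166 ang 92.543564 end ang 2.3926778
[array([0.6311, 0.0681], dtype=float32), array([0.6341, 0.0012], dtype=float32), array([ 0.637 , -0.0657], dtype=float32)]
[0.62411392 0.00131622 0.18774447] ([0.6246, 0.0006, 0.2034], (281, 301), [93.0, 103.0])
xyz [[0.073, 0.01, 0.097], [0.073, 0.01, 0.098], [0.074, 0.01, 0.097], [0.0, 0.0, 0.072], [0.0, 0.0, 0.073], [0.0, 0.0, 0.072], [0, 0, 0], [0, 0, 0]]
rot [[0.0, 0.0, 0.0], [0.001, 0.0, 0.0], [0.0, 0.001, 0.0], [0.0, 0.0, 0.0], [0.0, 0.0, 0.0], [0.0, 0.0, 0.0], [0, 0, 0], [0, 0, 0]]
hand [-0.3, -0.3, -0.3, -0.3, -0.3, -0.3, -0.3, -0.3]
xyz [[0, 0, 0]]
rot [[0, 0, 0]]
hand [-0.3]
```

Emit:
apply_moves(xyz=[[0.073, 0.01, 0.097], [0.073, 0.01, 0.098], [0.074, 0.01, 0.097], [0, 0, 0.072], [0, 0, 0.073], [0, 0, 0.072], [0, 0, 0], [0, 0, 0]], rot=[[0, 0, 0], [0.001, 0, 0], [0, 0.001, 0], [0, 0, 0], [0, 0, 0], [0, 0, 0], [0, 0, 0], [0, 0, 0]], hand=[-0.3, -0.3, -0.3, -0.3, -0.3, -0.3, -0.3, -0.3])

```text
clock: 6.18
position: [0.6314, 0.0679, 0.0357]
ee_rot: [0.0, 0.692, 0.722, 0.001]
contact_force: [0.2, 0.3, 0.0]
width: 0.0585
gripper_force: 32.3
```

Emit:
apply_moves(xyz=[[0, 0, 0], [0, 0, 0], [0, 0, 0]], rot=[[0, 0, 0], [0, 0, 0], [0, 0, 0]], hand=[-0.3, -0.3, -0.3])

```text
clock: 6.55
position: [0.631, 0.068, 0.0355]
ee_rot: [0.0, 0.692, 0.722, 0.001]
contact_force: [0.3, -0.4, -0.7]
width: 0.0584
gripper_force: 32.3
```

Emit:
apply_moves(xyz=[[0, 0, 0.027], [0, 0, 0.027], [0, 0, 0.027], [0, 0, 0], [0, 0, 0], [0, 0, 0], [0, 0, 0], [0, 0, 0]], rot=[[0, 0, 0], [0, 0, 0], [0, 0, 0], [0, 0, 0], [0, 0, 0], [0, 0, 0], [0, 0, 0], [0, 0, 0]], hand=[-0.3, -0.3, -0.3, -0.3, 0.6, 0.6, 0.6, 0.6])

```text
clock: 7.55
position: [0.6308, 0.068, 0.0106]
ee_rot: [-0.0, 0.692, 0.722, 0.0]
contact_force: [-1.3, -0.4, -0.1]
width: 0.0683
gripper_force: 0.0
```

Run:
```python
from h import *
p=status.get_state()['position']; print(p)
plan([((p[0],p[1],.13),2.4,.6),((.35,-.29,.20),2.3,1),(None,3,1)])
```

```text
[0.63076212 0.06798989 0.01055523]
xyz [[0.0, 0.0, -0.133], [0.0, 0.0, -0.132], [0.0, 0.0, -0.133], [-0.128, -0.109, -0.026], [-0.128, -0.11, -0.026], [-0.128, -0.109, -0.026], [-0.128, -0.11, -0.026], [-0.128, -0.109, -0.026]]
rot [[0.0, 0.0, 0.0], [0.0, 0.0, 0.0], [0.0, 0.0, 0.0], [0.0, 0.0, 0.0], [0.0, 0.0, 0.0], [0.0, 0.0, 0.001], [0.0, 0.0, 0.0], [0.0, 0.0, 0.0]]
hand [0.6, 0.6, 0.6, 1, 1, 1, 1, 1]
xyz [[-0.129, -0.109, -0.026], [-0.128, -0.11, -0.026], [-0.128, -0.109, -0.026], [-0.128, -0.109, -0.026], [0, 0, 0], [0, 0, 0], [0, 0, 0]]
rot [[0.0, 0.0, 0.0], [0.0, 0.0, 0.001], [0.0, 0.0, 0.0], [0.0, 0.0, 0.0], [0, 0, 0], [0, 0, 0], [0, 0, 0]]
hand [1, 1, 1, 1, 1, 1, 1]
```

Emit:
apply_moves(xyz=[[0, 0, -0.133], [0, 0, -0.132], [0, 0, -0.133], [-0.128, -0.109, -0.026], [-0.128, -0.11, -0.026], [-0.128, -0.109, -0.026], [-0.128, -0.11, -0.026], [-0.128, -0.109, -0.026]], rot=[[0, 0, 0], [0, 0, 0], [0, 0, 0], [0, 0, 0], [0, 0, 0], [0, 0, 0.001], [0, 0, 0], [0, 0, 0]], hand=[0.6, 0.6, 0.6, 1, 1, 1, 1, 1])

```text
clock: 8.55
position: [0.4737, -0.1319, 0.1693]
ee_rot: [0.0, 0.692, 0.722, 0.0]
contact_force: [0.6, -0.6, 0.3]
width: 0.0853
gripper_force: 0.0
```

Emit:
apply_moves(xyz=[[-0.129, -0.109, -0.026], [-0.128, -0.11, -0.026], [-0.128, -0.109, -0.026], [-0.128, -0.109, -0.026], [0, 0, 0], [0, 0, 0], [0, 0, 0], [0, 0, 0]], rot=[[0, 0, 0], [0, 0, 0.001], [0, 0, 0], [0, 0, 0], [0, 0, 0], [0, 0, 0], [0, 0, 0], [0, 0, 0]], hand=[1, 1, 1, 1, 1, 1, 1, 1])

```text
clock: 9.55
position: [0.3507, -0.2888, 0.1998]
ee_rot: [-0.0, 0.692, 0.722, 0.0]
contact_force: [0.3, 1.0, 0.5]
width: 0.0856
gripper_force: 0.0
```

Run:
```python
from h import *
c=grab('wrist'); s=status.get_state(); p=s['position']
print(p, [x for x in blob(c,'green',.066)]);g=blob(c,'green',.066)[0][0][:2]
plan([((*g,.11),2.3,1),((*g,.048),2.3,1,.03),(None,1,1),(None,4,-.3),((*g,.11),2.3,-.3,.022)])
```

```text
[ 0.3506182  -0.28897325  0.19982462] [([0.3407, -0.299, 0.066], (267, 215), [48.0, 50.0])]
xyz [[-0.016, -0.017, 0.15], [-0.016, -0.018, 0.149], [0.0, 0.0, 0.069], [0.0, 0.0, 0.069], [0.0, 0.0, 0.069], [0, 0, 0], [0, 0, 0], [0, 0, 0]]
rot [[0.0, 0.0, 0.001], [0.0, -0.001, 0.001], [0.0, 0.0, 0.0], [0.0, 0.0, 0.0], [0.0, 0.0, 0.0], [0, 0, 0], [0, 0, 0], [0, 0, 0]]
hand [1, 1, 1, 1, 1, 1, -0.3, -0.3]
xyz [[0, 0, 0], [0, 0, 0], [0.0, 0.0, -0.069], [0.0, 0.0, -0.069], [0.0, 0.0, -0.069]]
rot [[0, 0, 0], [0, 0, 0], [0.0, 0.0, 0.0], [0.0, 0.0, 0.0], [0.0, 0.0, 0.0]]
hand [-0.3, -0.3, -0.3, -0.3, -0.3]
```

Emit:
apply_moves(xyz=[[-0.016, -0.017, 0.15], [-0.016, -0.018, 0.149], [0, 0, 0.069], [0, 0, 0.069], [0, 0, 0.064], [0, 0, 0], [0, 0, 0], [0, 0, 0]], rot=[[0, 0, 0.001], [0, -0.001, 0.001], [0, 0, 0], [0, 0, 0], [0, 0, 0], [0, 0, 0], [0, 0, 0], [0, 0, 0]], hand=[1, 1, 1, 1, 1, 1, 1, -0.3])

```text
clock: 10.6
position: [0.3407, -0.3003, 0.0505]
ee_rot: [0.001, 0.693, 0.721, -0.0]
contact_force: [0.6, -0.1, -0.5]
width: 0.0698
gripper_force: 0.0
```

Emit:
apply_moves(xyz=[[0, 0, 0], [0, 0, 0], [0, 0, 0], [0, 0, 0]], rot=[[0, 0, 0], [0, 0, 0], [0, 0, 0], [0, 0, 0]], hand=[-0.3, -0.3, -0.3, -0.3])

```text
clock: 11.1
position: [0.3405, -0.3003, 0.0509]
ee_rot: [0.001, 0.694, 0.72, -0.0]
contact_force: [-0.1, 1.7, 6.3]
width: 0.0583
gripper_force: 30.8
```

Run:
```python
from h import *
s=status.get_state(); p=s['position']; print(p,s['width'],s['contact_force'])
plan([((p[0],p[1],.13),2.3,-.3,.028),((.6355,-.066,.12),2.4,-.3),((.6355,-.066,.035),2.4,-.3,.03),(None,3,-.3)])
```

```text
[ 0.34049695 -0.30032305  0.0509106 ] 0.05830824883345971 [-0.13263908  1.67137692  6.33399413]
xyz [[0.0, 0.0, -0.088], [0.0, 0.0, -0.088], [0.0, 0.0, -0.088], [0.106, 0.145, 0.005], [0.106, 0.145, 0.005], [0.105, 0.145, 0.004], [0.106, 0.145, 0.005], [0.106, 0.145, 0.005]]
rot [[0.001, 0.001, -0.001], [0.0, 0.0, 0.0], [0.001, 0.001, -0.001], [0.0, 0.0, 0.0], [0.0, 0.0, 0.0], [0.0, 0.0, -0.001], [0.0, 0.0, 0.0], [0.0, 0.0, 0.0]]
hand [-0.3, -0.3, -0.3, -0.3, -0.3, -0.3, -0.3, -0.3]
xyz [[0.105, 0.145, 0.005], [0.106, 0.145, 0.004], [0.0, 0.0, 0.095], [0.0, 0.0, 0.094], [0.0, 0.0, 0.095], [0, 0, 0], [0, 0, 0], [0, 0, 0]]
rot [[0.0, 0.0, 0.0], [0.0, 0.0, -0.001], [0.0, 0.0, 0.0], [0.0, 0.0, 0.0], [0.0, 0.0, 0.0], [0, 0, 0], [0, 0, 0], [0, 0, 0]]
hand [-0.3, -0.3, -0.3, -0.3, -0.3, -0.3, -0.3, -0.3]
```

Emit:
apply_moves(xyz=[[0, 0, -0.088], [0, 0, -0.088], [0, 0, -0.088], [0.106, 0.145, 0.005], [0.106, 0.145, 0.005], [0.105, 0.145, 0.004], [0.106, 0.145, 0.005], [0.106, 0.145, 0.005]], rot=[[0.001, 0.001, -0.001], [0, 0, 0], [0.001, 0.001, -0.001], [0, 0, 0], [0, 0, 0], [0, 0, -0.001], [0, 0, 0], [0, 0, 0]], hand=[-0.3, -0.3, -0.3, -0.3, -0.3, -0.3, -0.3, -0.3])

```text
clock: 12.1
position: [0.5523, -0.1313, 0.1221]
ee_rot: [-0.0, 0.692, 0.722, 0.0]
contact_force: [0.4, -0.9, -0.6]
width: 0.0581
gripper_force: 32.1
```

Emit:
apply_moves(xyz=[[0.105, 0.145, 0.005], [0.104, 0.147, 0.004], [0, 0, 0.095], [0, 0, 0.094], [0, 0, 0.095], [0, 0, 0], [0, 0, 0], [0, 0, 0]], rot=[[0, 0, 0], [0, 0, -0.001], [0, 0, 0], [0, 0, 0], [0, 0, 0], [0, 0, 0], [0, 0, 0], [0, 0, 0]], hand=[-0.3, -0.3, -0.3, -0.3, -0.3, -0.3, -0.3, -0.3])

```text
clock: 13.1
position: [0.6369, -0.0664, 0.0353]
ee_rot: [0.0, 0.692, 0.722, 0.001]
contact_force: [-0.4, -0.5, -0.5]
width: 0.0578
gripper_force: 32.3
```

Emit:
apply_moves(xyz=[[0, 0, 0], [0, 0, 0], [0, 0, 0]], rot=[[0, 0, 0], [0, 0, 0], [0, 0, 0]], hand=[-0.3, -0.3, -0.3])

```text
clock: 13.48
position: [0.6358, -0.0661, 0.0338]
ee_rot: [-0.001, 0.692, 0.722, -0.0]
contact_force: [0.1, 0.2, -0.5]
width: 0.0582
gripper_force: 32.3
```

Run:
```python
from h import *
c=grab('wrist','w3.png'); s=status.get_state(); p=s['position']
print(p, blob(c,'green',p[2]+.0151),blob(c,'yellow',.026))
```

```text
[ 0.63571121 -0.0660617   0.03375398] [([0.6363, -0.0643, 0.0489], (281, 294), [94.0, 104.0])] []
```

View pics/w3.png

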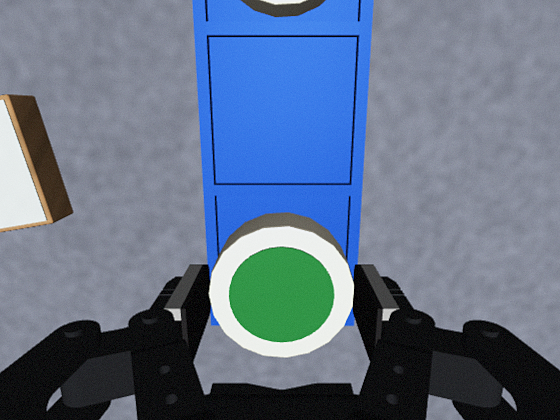

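Wrist view: the green lid at (281,292) hovers over the last recess. The middle recess corners are (208,36), (358,36), (351,184) and (214,184).

Run:
```python
from h import *
c=grab('wrist'); s=status.get_state(); p=s['position']
for z in (.006,.011):
    P=np.array([onz(c,u,v,z)[:2] for u,v in [(208,36),(358,36),(351,184),(214,184)]]); m=P.mean(0)
    d=(P[0]+P[1]-P[2]-P[3]);d/=np.linalg.norm(d); print(z,m,np.linalg.norm(P[0]-P[1]),np.linalg.norm(P[1]-P[2]),m-.067*d)
print(p, blob(c,'green',p[2]+.0151))
```

```text
0.006 [0.6340984  0.00078929] 0.06257941786527824 0.06272113582656527 [ 0.63680233 -0.06615612]
0.011 [0.63408276 0.00085246] 0.06073658508199371 0.06087412974614983 [ 0.63678669 -0.06609295]
[ 0.63568705 -0.06604329  0.03368456] [([0.6362, -0.0643, 0.0488], (281, 294), [94.0, 104.0])]
```

Emit:
apply_moves(xyz=[[-0.006, 0.002, 0.025], [0, 0, 0.025], [0, 0, 0.025], [0, 0, 0], [0, 0, 0], [0, 0, 0], [0, 0, 0], [0, 0, 0]], rot=[[0, 0, 0], [0, 0, 0], [0, 0, 0], [0, 0, 0], [0, 0, 0], [0, 0, 0], [0, 0, 0], [0, 0, 0]], hand=[-0.3, -0.3, -0.3, -0.3, 0.6, 0.6, 0.6, 0.6])

```text
clock: 14.58
position: [0.6363, -0.0678, 0.011]
ee_rot: [-0.001, 0.692, 0.722, -0.0]
contact_force: [-0.5, -0.4, -0.7]
width: 0.0684
gripper_force: 0.0
```

Run:
```python
from h import *
s=status.get_state();p=s['position']; print(p,s['width'])
# view pose over ledge
plan([((p[0],p[1],.20),2.4,.6),((.57,-.31,.24),-64.4,1),(None,3,1)])
```

```text
[ 0.63633482 -0.06777801  0.01099927] 0.06840573756766179
xyz [[0.0, 0.0, -0.158], [0.0, -0.001, -0.157], [0.001, 0.0, -0.158], [0.0, 0.0, -0.157], [-0.1, -0.032, -0.017], [-0.103, -0.017, -0.016], [-0.105, -0.002, -0.017], [-0.103, 0.014, -0.017]]
rot [[0.0, 0.0, 0.0], [-0.001, -0.001, 0.0], [0.0, 0.0, 0.0], [-0.001, 0.0, 0.0], [0.0, 0.0, 0.139], [0.0, 0.0, 0.139], [0.0, 0.0, 0.14], [0.0, 0.0, 0.139]]
hand [0.6, 0.6, 0.6, 0.6, 1, 1, 1, 1]
xyz [[-0.101, 0.028, -0.017], [-0.096, 0.043, -0.016], [-0.088, 0.056, -0.017], [-0.08, 0.068, -0.017], [0, 0, 0], [0, 0, 0], [0, 0, 0]]
rot [[0.0, 0.0, 0.139], [0.0, 0.0, 0.139], [0.0, 0.0, 0.14], [0.0, -0.001, 0.139], [0, 0, 0], [0, 0, 0], [0, 0, 0]]
hand [1, 1, 1, 1, 1, 1, 1]
```

Emit:
apply_moves(xyz=[[0, 0, -0.158], [0, -0.001, -0.157], [0.001, 0, -0.158], [0, 0, -0.157], [-0.1, -0.032, -0.017], [-0.103, -0.017, -0.016], [-0.105, -0.002, -0.017], [-0.103, 0.014, -0.017]], rot=[[0, 0, 0], [-0.001, -0.001, 0], [0, 0, 0], [-0.001, 0, 0], [0, 0, 0.139], [0, 0, 0.139], [0, 0, 0.14], [0, 0, 0.139]], hand=[0.6, 0.6, 0.6, 0.6, 1, 1, 1, 1])

```text
clock: 15.58
position: [0.6029, -0.1896, 0.2204]
ee_rot: [-0.0, 0.871, 0.49, 0.0]
contact_force: [0.9, -0.2, 0.1]
width: 0.0854
gripper_force: 0.0
```

Emit:
apply_moves(xyz=[[-0.101, 0.028, -0.017], [-0.096, 0.043, -0.016], [-0.088, 0.056, -0.017], [-0.08, 0.068, -0.017], [0, 0, 0], [0, 0, 0], [0, 0, 0], [0, 0, 0]], rot=[[0, 0, 0.139], [0, 0, 0.139], [0, 0, 0.14], [0, -0.001, 0.139], [0, 0, 0], [0, 0, 0], [0, 0, 0], [0, 0, 0]], hand=[1, 1, 1, 1, 1, 1, 1, 1])

```text
clock: 16.58
position: [0.5701, -0.3091, 0.2401]
ee_rot: [-0.0, 0.975, 0.222, -0.0]
contact_force: [0.3, -0.2, 0.9]
width: 0.0853
gripper_force: 0.0
```

Run:
```python
from h import *
c=grab('wrist','w4.png'); s=status.get_state(); print(s['position'],s['qpos'].round(2))
```

```text
[ 0.57009837 -0.30922635  0.24015086] [-0.6   0.38  1.32 -0.    1.44  0.52]
```

View pics/w4.png

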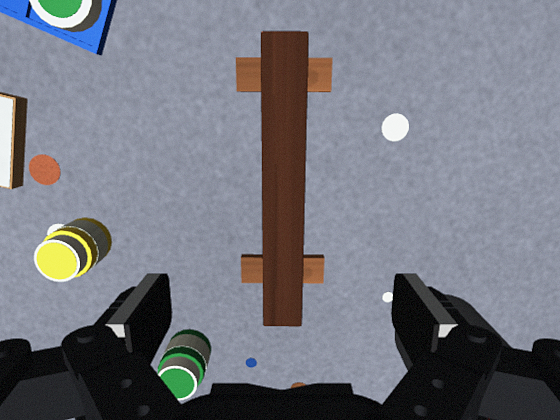

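Wrist view: the ledge top runs from (261–308,32) to (263–302,326). The open yellow and green jars are at lower left, and the green lid is seated in the tray at top left.

```bash
cat > ledge.py <<'E'
from h import *
c=grab('wrist'); m=masks(c); px=cv2.cvtColor(c['px'],cv2.COLOR_RGB2HSV)
d=(px[:,:,0]<20)&(px[:,:,1]>80)&(px[:,:,2]<105)
L=[];Rr=[]
for v in list(range(105,235,5))+list(range(290,320,5)):
    u=np.where(d[v,230:340])[0]+230; L.append(onz(c,u[0]-.5,v,.08)[:2]); Rr.append(onz(c,u[-1]+.5,v,.08)[:2])
fit=lambda P: cv2.fitLine(np.array(P,np.float32),cv2.DIST_HUBER,0,.01,.01).ravel()
l,r=fit(L),fit(Rr); D=l[:2]*np.sign(l[0])+r[:2]*np.sign(r[0]); D/=np.linalg.norm(D); n=np.array([D[1],-D[0]])
col=[np.where(d[:,u])[0] for u in range(270,296,3)]; t=np.median([x[x<200].min() for x in col])-.5; b=np.median([x[x<340].max() for x in col])+.5
mid=(n@l[2:]+n@r[2:])/2; T=onz(c,284,t,.08)[:2]; B=onz(c,283,b,.08)[:2]
print('w',n@r[2:]-n@l[2:],'len',D@T-D@B,'ang',np.degrees(np.arctan2(D[1],D[0])),'px',t,b)
C=n*mid+D*(D@T+D@B)/2; print('centre',C,'D',D,[ (C+D*x).round(4) for x in (-.08,0,.08)])
print(proj(c,[*c['o'][:2],0]))
for col in('yellow','green'): print(col,blob(c,col,.05))
E
python3 ledge.py
```

```text
w 0.034899235 len 0.24709581886000487 ang 25.308128 px 31.5 325.5
centre [ 0.57132894 -0.31025573] D [0.9040219  0.42748615] [array([ 0.499 , -0.3445]), array([ 0.5713, -0.3103]), array([ 0.6437, -0.2761])]
(np.float64(281.2158678503697), np.float64(108.03649238553082))
yellow [([0.4124, -0.1454, 0.05], (56, 261), [33.0, 40.0]), ([0.4221, -0.1511, 0.05], (65, 254), [48.0, 58.0])]
green [([0.3328, -0.3015, 0.05], (178, 382), [26.0, 34.0]), ([0.6266, -0.0863, 0.05], (60, 7), [17.0, 45.0]), ([0.3452, -0.2991, 0.05], (180, 372), [43.0, 49.0])]
```

Run:
```python
from h import *
g=(.3407,-.299)
q=plan([((*g,.15),-64.7,1),((*g,.055),-64.7,1),((*g,.008),-64.7,1,.03),(None,2,1),(None,4,-.5)])
```

```text
xyz [[-0.135, -0.072, 0.06], [-0.135, -0.073, 0.06], [-0.135, -0.072, 0.061], [-0.135, -0.072, 0.06], [-0.135, -0.072, 0.06], [0.0, 0.0, 0.158], [0.0, 0.001, 0.159], [0.0, 0.0, 0.078]]
rot [[0.0, 0.0, 0.001], [0.0, 0.0, 0.001], [0.0, 0.0, 0.001], [0.0, 0.0, 0.002], [0.0, 0.0, 0.001], [0.0, 0.0, 0.0], [0.0, 0.0, 0.0], [0.0, 0.0, 0.0]]
hand [1, 1, 1, 1, 1, 1, 1, 1]
xyz [[0.0, 0.0, 0.078], [0, 0, 0], [0, 0, 0], [0, 0, 0], [0, 0, 0], [0, 0, 0], [0, 0, 0]]
rot [[0.0, 0.0, 0.0], [0, 0, 0], [0, 0, 0], [0, 0, 0], [0, 0, 0], [0, 0, 0], [0, 0, 0]]
hand [1, 1, 1, -0.5, -0.5, -0.5, -0.5]
```

Emit:
apply_moves(xyz=[[-0.135, -0.072, 0.06], [-0.135, -0.073, 0.06], [-0.135, -0.072, 0.061], [-0.135, -0.072, 0.06], [-0.135, -0.072, 0.06], [0, 0, 0], [0, 0, 0.158], [0, 0.001, 0.159]], rot=[[0, 0, 0.001], [0, 0, 0.001], [0, 0, 0.001], [0, 0, 0.002], [0, 0, 0.001], [0, 0, 0], [0, 0, 0], [0, 0, 0]], hand=[1, 1, 1, 1, 1, 1, 1, 1])

```text
clock: 17.68
position: [0.3425, -0.3012, 0.0552]
ee_rot: [0.002, 0.976, 0.218, 0.001]
contact_force: [0.4, -0.7, -0.8]
width: 0.0858
gripper_force: 0.0
```

Emit:
apply_moves(xyz=[[0, 0, 0.078], [0, 0, 0.078], [0, 0, 0], [0, 0, 0], [0, 0, 0], [0, 0, 0], [0, 0, 0], [0, 0, 0]], rot=[[0, 0, 0], [0, 0, 0], [0, 0, 0], [0, 0, 0], [0, 0, 0], [0, 0, 0], [0, 0, 0], [0, 0, 0]], hand=[1, 1, 1, -0.5, -0.5, -0.5, -0.5, -0.5], force=35)

```text
clock: 18.68
position: [0.3413, -0.3002, 0.0093]
ee_rot: [0.001, 0.976, 0.218, 0.001]
contact_force: [0.3, 1.5, 6.9]
width: 0.049
gripper_force: 36.2
```

Run:
```python
from h import *
s=status.get_state();p=s['position'];print(p,s['width'],s['contact_force'],s['gripper_force'])
q=plan([((p[0],p[1],.15),-64.7,-.5,.035),((.499,-.3445,.15),-64.7,-.5,.045),(None,3,-.5)])
```

```text
[ 0.34131113 -0.30024385  0.00931711] 0.04896261685698864 [0.25359096 1.53796426 6.87154251] 36.23559057712555
xyz [[0.0, 0.0, -0.094], [0.0, 0.0, -0.094], [0.0, 0.001, -0.093], [0.0, 0.0, -0.094], [0.0, 0.0, -0.094], [0.103, 0.089, 0.0], [0.103, 0.09, 0.0], [0.103, 0.089, 0.0]]
rot [[0.0, 0.0, 0.0], [0.001, 0.0, -0.001], [0.0, 0.0, 0.0], [0.001, 0.0, 0.0], [0.0, -0.001, 0.0], [0.0, 0.0, 0.0], [0.0, 0.0, 0.0], [0.0, 0.0, 0.0]]
hand [-0.5, -0.5, -0.5, -0.5, -0.5, -0.5, -0.5, -0.5]
xyz [[0.104, 0.09, 0.0], [0, 0, 0], [0, 0, 0], [0, 0, 0]]
rot [[0.0, 0.0, 0.0], [0, 0, 0], [0, 0, 0], [0, 0, 0]]
hand [-0.5, -0.5, -0.5, -0.5]
```

Emit:
apply_moves(xyz=[[0, 0, -0.094], [0, 0, -0.094], [0, 0.001, -0.093], [0, 0, -0.094], [0, 0, -0.094], [0.103, 0.089, 0], [0.103, 0.09, 0], [0.103, 0.089, 0]], rot=[[0, 0, 0], [0.001, 0, -0.001], [0, 0, 0], [0.001, 0, 0], [0, -0.001, 0], [0, 0, 0], [0, 0, 0], [0, 0, 0]], hand=[-0.5, -0.5, -0.5, -0.5, -0.5, -0.5, -0.5, -0.5])

```text
clock: 19.68
position: [0.4598, -0.3332, 0.1488]
ee_rot: [-0.001, 0.976, 0.219, -0.001]
contact_force: [0.7, -0.3, -1.6]
width: 0.0492
gripper_force: 37.4
```

Emit:
apply_moves(xyz=[[0.104, 0.09, 0], [0, 0, 0], [0, 0, 0], [0, 0, 0], [0, 0, 0], [0, 0, 0]], rot=[[0, 0, 0], [0, 0, 0], [0, 0, 0], [0, 0, 0], [0, 0, 0], [0, 0, 0]], hand=[-0.5, -0.5, -0.5, -0.5, -0.5, -0.5])

```text
clock: 20.42
position: [0.4982, -0.3441, 0.1486]
ee_rot: [-0.001, 0.976, 0.219, -0.001]
contact_force: [0.7, 0.1, -1.4]
width: 0.0488
gripper_force: 37.3
```

Run:
```python
from h import *
c=grab('wrist','w5.png'); s=status.get_state();p=s['position'];print(p,s['width'],s['ee_rot'])
print(blob(c,'green',p[2]-.0093+.055))
q=plan([((.499,-.3445,.105),-64.7,-.5,.025),((.499,-.3445,.0898),-64.7,-.5,.008),(None,2,-.5),(None,4,.6)])
```

```text
[ 0.49828544 -0.34417293  0.14860222] 0.049190661600330296 [-8.03718893e-04  9.75794190e-01  2.18687446e-01 -9.23523384e-04]
[([0.4985, -0.3443, 0.1943], (281, 350), [84.0, 135.0]), ([0.5008, -0.3431, 0.1943], (281, 342), [147.0, 177.0]), ([0.4954, -0.3457, 0.1943], (281, 359), [174.0, 274.0])]
xyz [[0.001, 0.001, 0.073], [0.001, 0.001, 0.072], [0.0, 0.0, 0.026], [0.0, 0.0, 0.025], [0, 0, 0], [0, 0, 0], [0, 0, 0], [0, 0, 0]]
rot [[-0.001, 0.001, 0.0], [-0.001, 0.0, -0.001], [0.0, 0.0, 0.0], [0.0, 0.0, 0.0], [0, 0, 0], [0, 0, 0], [0, 0, 0], [0, 0, 0]]
hand [-0.5, -0.5, -0.5, -0.5, -0.5, -0.5, 0.6, 0.6]
xyz [[0, 0, 0], [0, 0, 0]]
rot [[0, 0, 0], [0, 0, 0]]
hand [0.6, 0.6]
```

View pics/w5.png

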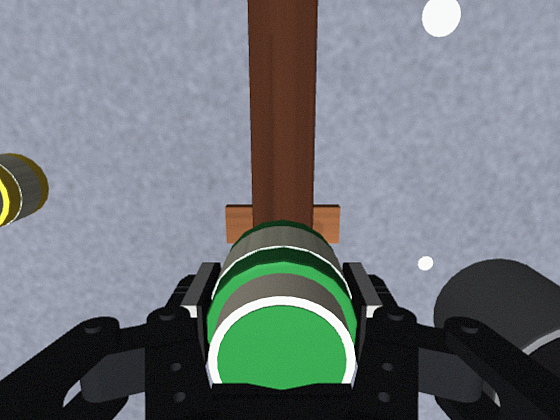

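Wrist view: the green jar is held at (282,350) and aligned with the ledge centre line (about u=283). Lowering now.

Emit:
apply_moves(xyz=[[0.001, 0.001, 0.073], [0.001, 0.001, 0.072], [0, 0, 0], [0, 0, 0.026], [0, 0, 0.025], [0, 0, 0], [0, 0, 0], [0, 0, 0]], rot=[[-0.001, 0.001, 0], [-0.001, 0, -0.001], [0, 0, 0], [0, 0, 0], [0, 0, 0], [0, 0, 0], [0, 0, 0], [0, 0, 0]], hand=[-0.5, -0.5, -0.5, -0.5, -0.5, -0.5, -0.5, -0.5])

```text
clock: 21.48
position: [0.4994, -0.3444, 0.0897]
ee_rot: [0.0, 0.976, 0.219, -0.0]
contact_force: [-0.2, 0.2, -1.6]
width: 0.0492
gripper_force: 37.4
```

Emit:
apply_moves(xyz=[[0, 0, 0.003], [0, 0, 0], [0, 0, 0], [0, 0, 0], [0, 0, 0], [0, 0, 0], [0, 0, 0]], rot=[[0, 0, 0], [0, 0, 0], [0, 0, 0], [0, 0, 0], [0, 0, 0], [0, 0, 0], [0, 0, 0]], hand=[-0.5, -0.5, 0, 0.3, 0.6, 0.6, 0.6])

```text
clock: 22.35
position: [0.4994, -0.3444, 0.0885]
ee_rot: [-0.0, 0.976, 0.219, -0.0]
contact_force: [-0.9, -0.3, -0.1]
width: 0.0682
gripper_force: 0.0
```

Run:
```python
from h import *
s=status.get_state();p=s['position'];print(p,s['width'],s['contact_force'])
y=(.4194,-.1493)
q=plan([((p[0],p[1],.19),-64.7,.6),((*y,.14),-64.7,1),(None,2,1),((*y,.05),-64.7,1,.045),((*y,.008),-64.7,1,.03),(None,1,1),(None,5,-.5)])
```

```text
[ 0.49937094 -0.34440212  0.08846809] 0.0682385836770019 [-0.86521214 -0.33199461 -0.08018849]
xyz [[0.0, 0.0, -0.169], [0.0, 0.0, -0.169], [0.009, -0.175, 0.042], [0.009, -0.176, 0.041], [0.009, -0.175, 0.042], [0.01, -0.176, 0.041], [0, 0, 0], [0, 0, 0]]
rot [[0.0, 0.0, 0.0], [0.0, 0.0, 0.001], [0.0, 0.0, 0.0], [0.0, 0.0, 0.0], [0.0, 0.0, 0.0], [0.0, 0.0, 0.0], [0, 0, 0], [0, 0, 0]]
hand [0.6, 0.6, 1, 1, 1, 1, 1, 1]
xyz [[0.0, 0.0, 0.1], [0.0, 0.0, 0.1], [0.0, 0.0, 0.1], [0.0, 0.0, 0.07], [0.0, 0.0, 0.07], [0, 0, 0], [0, 0, 0], [0, 0, 0]]
rot [[0.0, 0.0, 0.0], [0.0, 0.0, 0.0], [0.0, 0.0, 0.0], [0.0, 0.0, 0.0], [0.0, 0.0, 0.0], [0, 0, 0], [0, 0, 0], [0, 0, 0]]
hand [1, 1, 1, 1, 1, 1, -0.5, -0.5]
xyz [[0, 0, 0], [0, 0, 0], [0, 0, 0]]
rot [[0, 0, 0], [0, 0, 0], [0, 0, 0]]
hand [-0.5, -0.5, -0.5]
```

Emit:
apply_moves(xyz=[[0, 0, -0.169], [0, 0, -0.169], [0.009, -0.175, 0.042], [0.009, -0.176, 0.041], [0.009, -0.175, 0.042], [0.01, -0.176, 0.041], [0, 0, 0], [0, 0, 0]], rot=[[0, 0, 0], [0, 0, 0.001], [0, 0, 0], [0, 0, 0], [0, 0, 0], [0, 0, 0], [0, 0, 0], [0, 0, 0]], hand=[0.6, 0.6, 1, 1, 1, 1, 1, 1])

```text
clock: 23.35
position: [0.4203, -0.1497, 0.1408]
ee_rot: [0.001, 0.976, 0.219, 0.0]
contact_force: [-0.3, -0.4, 0.3]
width: 0.0852
gripper_force: 0.0
```

Emit:
apply_moves(xyz=[[0, 0, 0.1], [0, 0, 0.1], [0, 0, 0.1], [0, 0, 0.07], [0, 0, 0.07], [0, 0, 0], [0, 0, 0], [0, 0, 0]], rot=[[0, 0, 0], [0, 0, 0], [0, 0, 0], [0, 0, 0], [0, 0, 0], [0, 0, 0], [0, 0, 0], [0, 0, 0]], hand=[1, 1, 1, 1, 1, 1, -0.5, -0.5])

```text
clock: 24.35
position: [0.4204, -0.15, 0.0091]
ee_rot: [0.001, 0.976, 0.219, 0.001]
contact_force: [-0.9, -0.8, 1.0]
width: 0.0519
gripper_force: 0.6
```

Emit:
apply_moves(xyz=[[0, 0, 0], [0, 0, 0], [0, 0, 0], [0, 0, 0]], rot=[[0, 0, 0], [0, 0, 0], [0, 0, 0], [0, 0, 0]], hand=[-0.5, -0.5, -0.5, -0.5])

```text
clock: 24.85
position: [0.4204, -0.1499, 0.0093]
ee_rot: [0.001, 0.976, 0.219, 0.001]
contact_force: [-0.4, -1.0, 6.1]
width: 0.0494
gripper_force: 36.5
```

Run:
```python
from h import *
s=status.get_state();p=s['position'];print(p,s['width'],s['contact_force'],s['gripper_force'])
t=(.5713,-.3103)
q=plan([((p[0],p[1],.17),-64.7,-.5,.04),((*t,.17),-64.7,-.5,.045),(None,3,-.5),((*t,.105),-64.7,-.5,.025),(None,2,-.5)])
```

```text
[ 0.42040641 -0.1499018   0.00931496] 0.049360344821132315 [-0.39779096 -1.00280843  6.09485746] 36.536484360694885
xyz [[0.0, 0.0, -0.107], [0.0, 0.001, -0.107], [0.0, 0.0, -0.107], [0.0, 0.0, -0.107], [0.0, 0.0, -0.108], [0.045, 0.14, 0.0], [0.046, 0.139, 0.0], [0.045, 0.14, 0.0]]
rot [[0.0, 0.0, 0.0], [0.001, 0.0, 0.0], [0.0, -0.001, 0.0], [0.001, 0.0, 0.0], [0.0, 0.0, 0.0], [0.0, 0.0, 0.0], [0.0, 0.0, 0.0], [0.0, 0.0, 0.0]]
hand [-0.5, -0.5, -0.5, -0.5, -0.5, -0.5, -0.5, -0.5]
xyz [[0.045, 0.14, 0.0], [0.046, 0.139, 0.001], [0, 0, 0], [0, 0, 0], [0, 0, 0], [0.0, 0.0, 0.072], [0.0, 0.0, 0.072], [0.0, 0.0, 0.072]]
rot [[0.0, 0.0, 0.0], [0.0, 0.0, 0.0], [0, 0, 0], [0, 0, 0], [0, 0, 0], [0.0, 0.0, 0.0], [0.0, 0.0, 0.0], [0.0, 0.0, 0.0]]
hand [-0.5, -0.5, -0.5, -0.5, -0.5, -0.5, -0.5, -0.5]
xyz [[0, 0, 0], [0, 0, 0]]
rot [[0, 0, 0], [0, 0, 0]]
hand [-0.5, -0.5]
```

Emit:
apply_moves(xyz=[[0, 0, -0.107], [0, 0.001, -0.107], [0, 0, -0.107], [0, 0, -0.107], [0, 0, -0.108], [0.045, 0.14, 0], [0.046, 0.139, 0], [0.045, 0.14, 0]], rot=[[0, 0, 0], [0.001, 0, 0], [0, -0.001, 0], [0.001, 0, 0], [0, 0, 0], [0, 0, 0], [0, 0, 0], [0, 0, 0]], hand=[-0.5, -0.5, -0.5, -0.5, -0.5, -0.5, -0.5, -0.5])

```text
clock: 25.85
position: [0.5108, -0.2463, 0.1687]
ee_rot: [-0.001, 0.976, 0.219, -0.001]
contact_force: [-0.1, 0.3, -1.5]
width: 0.0496
gripper_force: 37.4
```

Emit:
apply_moves(xyz=[[0.045, 0.14, 0], [0.046, 0.139, 0.001], [0, 0, 0], [0, 0, 0], [0, 0, 0], [0, 0, 0.072], [0, 0, 0.072], [0, 0, 0.072]], rot=[[0, 0, 0], [0, 0, 0], [0, 0, 0], [0, 0, 0], [0, 0, 0], [0, 0, 0], [0, 0, 0], [0, 0, 0]], hand=[-0.5, -0.5, -0.5, -0.5, -0.5, -0.5, -0.5, -0.5])

```text
clock: 26.85
position: [0.57, -0.3088, 0.1035]
ee_rot: [-0.001, 0.976, 0.219, -0.001]
contact_force: [-0.2, -1.2, -1.2]
width: 0.0491
gripper_force: 37.3
```

Emit:
apply_moves(xyz=[[0, 0, 0], [0, 0, 0], [0, 0, 0]], rot=[[0, 0, 0], [0, 0, 0], [0, 0, 0]], hand=[-0.5, -0.5, -0.5])

```text
clock: 27.22
position: [0.5712, -0.3101, 0.1049]
ee_rot: [0.0, 0.976, 0.219, -0.0]
contact_force: [-0.5, 0.2, -1.3]
width: 0.0492
gripper_force: 37.3
```

Run:
```python
from h import *
s=status.get_state();p=s['position'];print(p,s['width'],s['contact_force'],s['ee_rot'])
t=(.5713,-.3103)
q=plan([((*t,.0885),-64.7,-.5,.009)])
```

```text
[ 0.57120106 -0.31009633  0.10485433] 0.04915578802696668 [-0.48114701  0.15790931 -1.28293735] [ 1.34599695e-05  9.75740250e-01  2.18931370e-01 -1.40851621e-04]
xyz [[0.0, 0.0, 0.027], [0.0, 0.001, 0.028]]
rot [[0.0, 0.0, 0.0], [0.0, 0.0, 0.0]]
hand [-0.5, -0.5]
```

Emit:
apply_moves(xyz=[[0, 0, 0.027], [0, 0.001, 0.028], [0, 0, 0], [0, 0, 0], [0, 0, 0], [0, 0, 0], [0, 0, 0], [0, 0, 0]], rot=[[0, 0, 0], [0, 0, 0], [0, 0, 0], [0, 0, 0], [0, 0, 0], [0, 0, 0], [0, 0, 0], [0, 0, 0]], hand=[-0.5, -0.5, -0.5, -0.5, 0, 0.3, 0.6, 0.6])

```text
clock: 28.22
position: [0.5705, -0.31, 0.0864]
ee_rot: [-0.001, 0.976, 0.219, -0.001]
contact_force: [-0.0, -0.2, -1.3]
width: 0.0679
gripper_force: 0.0
```

Run:
```python
from h import *
s=status.get_state();p=s['position'];print(p,s['width'],s['contact_force'])
q=plan([((p[0],p[1],.20),-64.7,.6),((.36,.28,.20),-64.7,1),(None,3,1)])
```

```text
[ 0.57054734 -0.30996907  0.08638113] 0.06792934663293192 [-0.0065584  -0.17393709 -1.26776495]
xyz [[0.0, 0.0, -0.126], [0.0, -0.001, -0.126], [0.0, 0.0, -0.127], [0.017, -0.173, 0.0], [0.017, -0.173, 0.0], [0.017, -0.173, 0.0], [0.017, -0.174, 0.0], [0.017, -0.173, 0.0]]
rot [[-0.001, 0.001, 0.0], [-0.001, 0.0, 0.0], [-0.001, 0.001, 0.0], [0.0, 0.0, 0.0], [0.0, 0.0, 0.0], [0.0, 0.0, 0.0], [0.0, 0.0, 0.0], [0.0, 0.0, 0.0]]
hand [0.6, 0.6, 0.6, 1, 1, 1, 1, 1]
xyz [[0.017, -0.173, 0.0], [0.017, -0.173, 0.0], [0.018, -0.173, 0.0], [0.017, -0.173, 0.0], [0.017, -0.173, 0.0], [0.017, -0.173, 0.0], [0.017, -0.174, 0.0], [0, 0, 0]]
rot [[0.0, 0.0, 0.0], [0.0, 0.0, 0.0], [0.0, 0.0, 0.0], [0.0, 0.0, 0.0], [0.0, 0.0, 0.0], [0.0, 0.0, 0.0], [0.0, 0.0, 0.0], [0, 0, 0]]
hand [1, 1, 1, 1, 1, 1, 1, 1]
xyz [[0, 0, 0], [0, 0, 0]]
rot [[0, 0, 0], [0, 0, 0]]
hand [1, 1]
```

Emit:
apply_moves(xyz=[[0, 0, 0], [0, 0, 0], [0, 0, -0.03], [0, 0, -0.03], [0, 0, -0.03]], rot=[[0, 0, 0], [0, 0, 0], [0, 0, 0], [0, 0, 0], [0, 0, 0]], hand=[0.6, 0.6, 0.6, 0.6, 0.6])

```text
clock: 28.85
position: [0.571, -0.3102, 0.115]
ee_rot: [-0.001, 0.976, 0.219, -0.001]
contact_force: [1.0, 0.4, -0.2]
width: 0.0681
gripper_force: 0.0
```

Run:
```python
from h import *
c=grab('wrist'); s=status.get_state();p=s['position'];print(p,s['width'],s['contact_force'])
print(blob(c,'yellow',.13)[:2])
t=grab('top'); print(blob(t,'yellow',.133,20),blob(t,'green',.133,20))
q=plan([((p[0],p[1],.20),-64.7,.6),((.36,.28,.20),-64.7,1),(None,3,1)])
```

```text
[ 0.57168061 -0.31065062  0.1163559 ] 0.06814593276037173 [ 0.54310339 -0.07433044  1.4387217 ]
[([0.565, -0.313, 0.13], (281, 315), [92.0, 103.0]), ([0.5695, -0.3109, 0.13], (281, 303), [121.0, 144.0])]
[([0.5487, 0.5279, 0.133], (84, 216), [26.0, 34.0]), ([0.6146, 0.0625, 0.133], (253, 189), [11.0, 12.0])] [([0.5017, -0.3463, 0.133], (402, 228), [11.0, 12.0]), ([0.6202, -0.0623, 0.133], (298, 187), [11.0, 11.0]), ([0.517, -0.5542, 0.133], (477, 221), [2.0, 18.0])]
xyz [[0.0, 0.0, -0.14], [0.0, 0.0, -0.141], [0.017, -0.173, 0.0], [0.017, -0.174, 0.0], [0.017, -0.173, 0.0], [0.017, -0.174, 0.0], [0.017, -0.173, 0.0], [0.017, -0.174, 0.001]]
rot [[0.0, 0.0, 0.0], [0.001, 0.0, 0.0], [0.0, 0.0, 0.0], [0.0, 0.0, 0.0], [0.0, 0.0, 0.0], [0.0, 0.0, 0.0], [0.0, 0.0, 0.0], [0.0, 0.0, 0.0]]
hand [0.6, 0.6, 1, 1, 1, 1, 1, 1]
xyz [[0.016, -0.173, 0.0], [0.017, -0.174, 0.0], [0.017, -0.173, 0.0], [0.017, -0.173, 0.0], [0.017, -0.174, 0.0], [0.017, -0.173, 0.0], [0, 0, 0], [0, 0, 0]]
rot [[0.0, 0.0, 0.0], [0.0, 0.0, 0.0], [0.0, 0.0, 0.0], [0.0, 0.0, 0.0], [0.0, 0.0, 0.0], [0.0, 0.0, 0.0], [0, 0, 0], [0, 0, 0]]
hand [1, 1, 1, 1, 1, 1, 1, 1]
xyz [[0, 0, 0]]
rot [[0, 0, 0]]
hand [1]
```

Jar stays on the ledge. Next is red.

Emit:
apply_moves(xyz=[[0, 0, -0.14], [0, 0, -0.141], [0.017, -0.173, 0], [0.017, -0.174, 0], [0.017, -0.173, 0], [0.017, -0.174, 0], [0.017, -0.173, 0], [0.017, -0.174, 0.001]], rot=[[0, 0, 0], [0.001, 0, 0], [0, 0, 0], [0, 0, 0], [0, 0, 0], [0, 0, 0], [0, 0, 0], [0, 0, 0]], hand=[0.6, 0.6, 1, 1, 1, 1, 1, 1])

```text
clock: 29.95
position: [0.4645, -0.0132, 0.1991]
ee_rot: [-0.001, 0.976, 0.219, -0.001]
contact_force: [0.5, 0.2, 0.4]
width: 0.0854
gripper_force: 0.0
```

Emit:
apply_moves(xyz=[[0.016, -0.173, 0], [0.017, -0.174, 0], [0.017, -0.173, 0], [0.017, -0.173, 0], [0.017, -0.174, 0], [0.017, -0.173, 0], [0, 0, 0], [0, 0, 0]], rot=[[0, 0, 0], [0, 0, 0], [0, 0, 0], [0, 0, 0], [0, 0, 0], [0, 0, 0], [0, 0, 0], [0, 0, 0]], hand=[1, 1, 1, 1, 1, 1, 1, 1])

```text
clock: 30.95
position: [0.3593, 0.2799, 0.1998]
ee_rot: [-0.001, 0.976, 0.219, -0.001]
contact_force: [0.0, 0.3, -0.4]
width: 0.0856
gripper_force: 0.0
```

Emit:
apply_moves(xyz=[[0, 0, 0], [0, 0, 0]], rot=[[0, 0, 0], [0, 0, 0]], hand=[1, 1])

```text
clock: 31.2
position: [0.3599, 0.2793, 0.1998]
ee_rot: [-0.001, 0.976, 0.218, -0.001]
contact_force: [-0.8, 0.2, -0.1]
width: 0.0857
gripper_force: 0.0
```

Run:
```python
from h import *
c=grab('wrist','w6.png'); s=status.get_state();p=s['position'];print(p,s['qpos'].round(2))
print(blob(c,'red',.05),blob(c,'white',.061))
```

```text
[0.35986393 0.27943427 0.199871  ] [0.5  0.12 1.79 0.   1.23 1.64]
[([0.3482, 0.2895, 0.05], (264, 205), [44.0, 46.0]), ([0.35, 0.29, 0.05], (264, 203), [57.0, 63.0])] [([0.4027, 0.1492, 0.061], (454, 222), [61.0, 118.0]), ([0.3511, 0.2902, 0.061], (264, 205), [52.0, 53.0])]
```

View pics/w6.png

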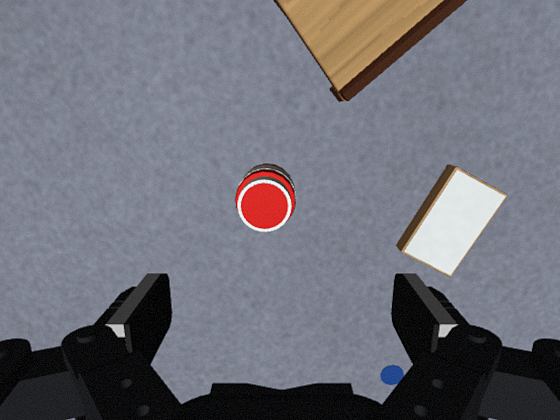

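Wrist view: the open red jar is at (264,205), with a board at (454,222) and the easel corner at top right.

Run:
```python
from h import *
y=(.351,.2902); t=(.6437,-.2761)
st=plan([((*y,.13),-64.7,1),(None,1,1),((*y,.05),-64.7,1,.04),((*y,.008),-64.7,1,.03),(None,1,1),(None,5,-.5)])
print('---')
q=plan([((*y,.19),-64.7,-.5,.046),((*t,.19),-64.7,-.5,.05),(None,3,-.5)],start=((*y,.0093),Rdown(-64.7)))
```

```text
xyz [[-0.006, -0.022, 0.117], [-0.005, -0.022, 0.116], [0, 0, 0], [0.0, 0.0, 0.089], [0.0, 0.0, 0.089], [0.0, 0.0, 0.089], [0.0, 0.0, 0.07], [0.0, 0.0, 0.07]]
rot [[-0.001, 0.001, -0.001], [-0.002, 0.0, -0.001], [0, 0, 0], [0.0, 0.0, 0.0], [0.0, 0.0, 0.0], [0.0, 0.0, 0.0], [0.0, 0.0, 0.0], [0.0, 0.0, 0.0]]
hand [1, 1, 1, 1, 1, 1, 1, 1]
xyz [[0, 0, 0], [0, 0, 0], [0, 0, 0], [0, 0, 0], [0, 0, 0], [0, 0, 0]]
rot [[0, 0, 0], [0, 0, 0], [0, 0, 0], [0, 0, 0], [0, 0, 0], [0, 0, 0]]
hand [1, -0.5, -0.5, -0.5, -0.5, -0.5]
---
xyz [[0.0, 0.0, -0.151], [0.0, 0.0, -0.15], [0.0, 0.0, -0.151], [0.0, 0.0, -0.15], [0.006, 0.163, 0.0], [0.006, 0.164, 0.0], [0.005, 0.163, 0.0], [0.006, 0.163, 0.0]]
rot [[0.0, 0.0, 0.0], [0.0, 0.0, 0.0], [0.0, 0.0, 0.0], [0.0, 0.0, 0.0], [0.0, 0.0, 0.0], [0.0, 0.0, 0.0], [0.0, 0.0, 0.0], [0.0, 0.0, 0.0]]
hand [-0.5, -0.5, -0.5, -0.5, -0.5, -0.5, -0.5, -0.5]
xyz [[0.006, 0.164, 0.0], [0.006, 0.163, 0.0], [0.006, 0.163, 0.0], [0.005, 0.164, 0.0], [0.006, 0.163, 0.0], [0.006, 0.164, 0.0], [0.006, 0.163, 0.0], [0.006, 0.163, 0.0]]
rot [[0.0, 0.0, 0.0], [0.0, 0.0, 0.0], [0.0, 0.0, 0.0], [0.0, 0.0, 0.0], [0.0, 0.0, 0.0], [0.0, 0.0, 0.0], [0.0, 0.0, 0.0], [0.0, 0.0, 0.0]]
hand [-0.5, -0.5, -0.5, -0.5, -0.5, -0.5, -0.5, -0.5]
xyz [[0.005, 0.164, 0.0], [0, 0, 0], [0, 0, 0], [0, 0, 0]]
rot [[0.0, 0.0, 0.0], [0, 0, 0], [0, 0, 0], [0, 0, 0]]
hand [-0.5, -0.5, -0.5, -0.5]
```

Emit:
apply_moves(xyz=[[-0.006, -0.022, 0.117], [-0.005, -0.022, 0.116], [0, 0, 0], [0, 0, 0.089], [0, 0, 0.089], [0, 0, 0.089], [0, 0, 0.07], [0, 0, 0.07]], rot=[[-0.001, 0.001, -0.001], [-0.002, 0, -0.001], [0, 0, 0], [0, 0, 0], [0, 0, 0], [0, 0, 0], [0, 0, 0], [0, 0, 0]], hand=[1, 1, 1, 1, 1, 1, 1, 1])

```text
clock: 32.25
position: [0.3526, 0.2915, 0.0087]
ee_rot: [-0.0, 0.976, 0.22, 0.001]
contact_force: [-0.3, 0.6, -0.3]
width: 0.0853
gripper_force: 0.0
```

Emit:
apply_moves(xyz=[[0, 0, 0], [0, 0, 0], [0, 0, 0], [0, 0, 0], [0, 0, 0], [0, 0, 0], [0, 0, 0]], rot=[[0, 0, 0], [0, 0, 0], [0, 0, 0], [0, 0, 0], [0, 0, 0], [0, 0, 0], [0, 0, 0]], hand=[1, -0.5, -0.5, -0.5, -0.5, -0.5, -0.5])

```text
clock: 33.12
position: [0.3516, 0.2914, 0.0092]
ee_rot: [-0.0, 0.976, 0.22, 0.001]
contact_force: [0.4, -0.6, 5.9]
width: 0.0494
gripper_force: 35.7
```

Emit:
apply_moves(xyz=[[0, 0, -0.1], [0, 0, -0.15], [0, 0, -0.2], [0, 0, -0.15], [0.006, 0.163, 0], [0.006, 0.164, 0], [0.005, 0.163, 0], [0.006, 0.163, 0]], rot=[[0, 0, 0], [0, 0, 0], [0, 0, 0], [0, 0, 0], [0, 0, 0], [0, 0, 0], [0, 0, 0], [0, 0, 0]], hand=[-0.5, -0.5, -0.5, -0.5, -0.5, -0.5, -0.5, -0.5])

```text
clock: 34.12
position: [0.4411, 0.1157, 0.1884]
ee_rot: [-0.0, 0.975, 0.22, 0.0]
contact_force: [0.7, 1.5, -1.6]
width: 0.0492
gripper_force: 37.1
```

Emit:
apply_moves(xyz=[[0.006, 0.164, 0], [0.006, 0.163, 0], [0.006, 0.163, 0], [0.005, 0.164, 0], [0.006, 0.163, 0], [0.006, 0.164, 0], [0.006, 0.163, 0], [0.006, 0.163, 0]], rot=[[0, 0, 0], [0, 0, 0], [0, 0, 0], [0, 0, 0], [0, 0, 0], [0, 0, 0], [0, 0, 0], [0, 0, 0]], hand=[-0.5, -0.5, -0.5, -0.5, -0.5, -0.5, -0.5, -0.5])

```text
clock: 35.12
position: [0.6222, -0.2324, 0.188]
ee_rot: [-0.0, 0.976, 0.22, -0.0]
contact_force: [0.8, 0.3, -1.9]
width: 0.0491
gripper_force: 37.1
```

Emit:
apply_moves(xyz=[[0.005, 0.164, 0], [0, 0, 0], [0, 0, 0], [0, 0, 0], [0, 0, 0]], rot=[[0, 0, 0], [0, 0, 0], [0, 0, 0], [0, 0, 0], [0, 0, 0]], hand=[-0.5, -0.5, -0.5, -0.5, -0.5])

```text
clock: 35.75
position: [0.6441, -0.2737, 0.1883]
ee_rot: [0.0, 0.975, 0.22, -0.0]
contact_force: [-0.7, 1.4, -1.1]
width: 0.0491
gripper_force: 37.1
```

Run:
```python
from h import *
s=status.get_state();p=s['position'];print(p,s['width'],s['contact_force'],s['ee_rot'])
t=(.6437,-.2761)
q=plan([((*t,.104),-64.7,-.5,.03),(None,5,-.5)])
```

```text
[ 0.6440556  -0.27374933  0.18832358] 0.04907260539343663 [-0.70708997  1.385978   -1.09178093] [ 1.07070492e-05  9.75398088e-01  2.20450794e-01 -1.34736693e-04]
xyz [[-0.001, 0.002, 0.094], [-0.002, 0.002, 0.093], [-0.001, 0.003, 0.094], [0, 0, 0], [0, 0, 0], [0, 0, 0], [0, 0, 0], [0, 0, 0]]
rot [[0.0, 0.0, 0.001], [0.0, 0.0, 0.001], [0.0, 0.0, 0.001], [0, 0, 0], [0, 0, 0], [0, 0, 0], [0, 0, 0], [0, 0, 0]]
hand [-0.5, -0.5, -0.5, -0.5, -0.5, -0.5, -0.5, -0.5]
```

Emit:
apply_moves(xyz=[[-0.001, 0.002, 0.094], [-0.002, 0.002, 0.093], [-0.001, 0.003, 0.094], [0, 0, 0], [0, 0, 0], [0, 0, 0], [0, 0, 0], [0, 0, 0]], rot=[[0, 0, 0.001], [0, 0, 0.001], [0, 0, 0.001], [0, 0, 0], [0, 0, 0], [0, 0, 0], [0, 0, 0], [0, 0, 0]], hand=[-0.5, -0.5, -0.5, -0.5, -0.5, -0.5, -0.5, -0.5])

```text
clock: 36.75
position: [0.6443, -0.2775, 0.1042]
ee_rot: [0.0, 0.976, 0.218, 0.0]
contact_force: [0.1, -0.1, -1.4]
width: 0.0493
gripper_force: 37.1
```

Run:
```python
from h import *
s=status.get_state();p=s['position'];print(p,s['width'],s['contact_force'],s['ee_rot'])
plan([((.6437,-.2761,.0886),-64.7,-.5,.009)])
```

```text
[ 0.64429047 -0.27746142  0.10415594] 0.0493194484236474 [ 0.12184367 -0.05309893 -1.36072189] [3.39303585e-04 9.75867974e-01 2.18361083e-01 1.37559678e-04]
xyz [[0.0, -0.002, 0.026], [0.0, -0.003, 0.026]]
rot [[0.0, 0.0, -0.001], [0.001, 0.0, 0.0]]
hand [-0.5, -0.5]
```

Emit:
apply_moves(xyz=[[0, -0.002, 0.026], [0, -0.003, 0.026], [0, 0, 0], [0, 0, 0], [0, 0, 0], [0, 0, 0], [0, 0, 0], [0, 0, 0]], rot=[[0, 0, -0.001], [0.001, 0, 0], [0, 0, 0], [0, 0, 0], [0, 0, 0], [0, 0, 0], [0, 0, 0], [0, 0, 0]], hand=[-0.5, -0.5, -0.5, -0.5, 0, 0.3, 0.6, 0.6])

```text
clock: 37.75
position: [0.6433, -0.2759, 0.0875]
ee_rot: [-0.001, 0.976, 0.219, -0.001]
contact_force: [-0.2, 0.4, -0.7]
width: 0.0683
gripper_force: 0.0
```

Emit:
apply_moves(xyz=[[0, 0, 0], [0, 0, -0.05], [0, 0, -0.1], [0, 0, -0.15], [0, 0, -0.15], [0, 0, -0.15], [0, 0, 0], [0, 0, 0]], rot=[[0, 0, 0], [0, 0, 0], [0, 0, 0], [0, 0, 0], [0, 0, 0], [0, 0, 0], [0, 0, 0], [0, 0, 0]], hand=[0.6, 0.6, 0.6, 0.6, 0.6, 0.6, 0.6, 0.6])

```text
clock: 38.75
position: [0.6433, -0.276, 0.2682]
ee_rot: [-0.0, 0.976, 0.219, -0.0]
contact_force: [-0.5, 0.4, -0.6]
width: 0.068
gripper_force: 0.0
```

Run:
```python
from h import *
s=status.get_state();p=s['position'];print(p,s['width'])
t=grab('top','t2.png'); m=masks(t)
for z,roi in ((.018,(215,250,238,282)),(.018,(268,303,215,262))):
    pass
w=m['white'].copy(); w[:, :200]=0; w[:,320:]=0; w[:205]=0; w[290:]=0
for k in comps(w,150,4):
    P=np.array([onz(t,u,v,.018)[:2] for u,v in cv2.boxPoints(cv2.minAreaRect(k))]); e=[P[1]-P[0],P[2]-P[1]]
    print(P.mean(0).round(4),[(round(np.linalg.norm(x),3),round(np.degrees(np.arctan2(x[1],x[0])),1)) for x in e])
for c_ in ('yellow','green','red'): print(c_,blob(t,c_,.13,20))
cv2.imwrite('pics/t2c.png',cv2.resize(t['px'][140:300,120:440,::-1],(800,400),interpolation=cv2.INTER_CUBIC))
```

```text
[ 0.64332885 -0.27597574  0.26824955] 0.06798043602418274
[ 0.4856 -0.0318] [(np.float64(0.053), np.float64(-77.7)), (np.float64(0.089), np.float64(-167.9))]
[0.3981 0.127 ] [(np.float64(0.088), np.float64(-4.9)), (np.float64(0.051), np.float64(-95.7))]
yellow [([0.55, 0.5338, 0.13], (83, 215), [27.0, 37.0]), ([0.5726, -0.3119, 0.13], (389, 202), [11.0, 12.0]), ([0.6151, 0.0626, 0.13], (253, 189), [11.0, 12.0])]
green [([0.6207, -0.0625, 0.13], (298, 187), [11.0, 11.0]), ([0.517, -0.5552, 0.13], (477, 221), [2.0, 18.0])]
red [([0.5568, 0.5327, 0.13], (83, 213), [20.0, 28.0]), ([0.6416, -0.284, 0.13], (378, 178), [6.0, 11.0])]
```

View pics/t2c.png

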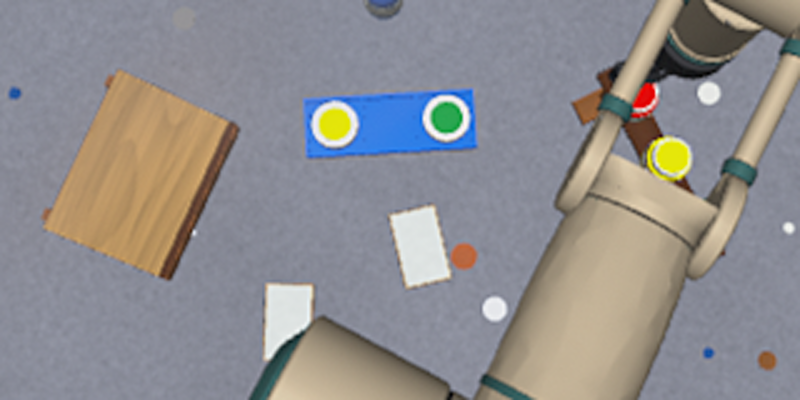

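Top view: yellow and green lids are seated in the tray, red and yellow jars are on the ledge (green is hidden by the arm), and board_1 has been shifted to about (0.398,0.127). Next I'll measure the easel from above.

Run:
```python
from h import *
plan([((.56,.26,.28),-24.3,1),(None,3,1)])
```

```text
xyz [[0.051, -0.173, -0.004], [0.064, -0.17, -0.004], [0.075, -0.164, -0.004], [0.086, -0.159, -0.004], [0.098, -0.152, -0.004], [0.108, -0.145, -0.004], [0.118, -0.137, -0.005], [0.127, -0.128, -0.004]]
rot [[0.0, 0.0, -0.067], [-0.001, 0.0, -0.068], [0.0, 0.0, -0.067], [0.0, 0.0, -0.067], [-0.001, 0.0, -0.068], [0.0, 0.0, -0.067], [0.0, 0.0, -0.068], [-0.001, 0.0, -0.067]]
hand [1, 1, 1, 1, 1, 1, 1, 1]
xyz [[0.136, -0.119, -0.004], [0.144, -0.109, -0.005], [0, 0, 0], [0, 0, 0], [0, 0, 0]]
rot [[0.0, 0.001, -0.067], [0.0, 0.0, -0.068], [0, 0, 0], [0, 0, 0], [0, 0, 0]]
hand [1, 1, 1, 1, 1]
```

Emit:
apply_moves(xyz=[[0.051, -0.173, -0.004], [0.064, -0.17, -0.004], [0.075, -0.164, -0.004], [0.086, -0.159, -0.004], [0.098, -0.152, -0.004], [0.108, -0.145, -0.004], [0.118, -0.137, -0.005], [0.127, -0.128, -0.004]], rot=[[0, 0, -0.067], [-0.001, 0, -0.068], [0, 0, -0.067], [0, 0, -0.067], [-0.001, 0, -0.068], [0, 0, -0.067], [0, 0, -0.068], [-0.001, 0, -0.067]], hand=[1, 1, 1, 1, 1, 1, 1, 1])

```text
clock: 39.8
position: [0.576, 0.1541, 0.2761]
ee_rot: [0.0, 0.876, 0.483, -0.001]
contact_force: [1.0, 0.0, -0.3]
width: 0.0853
gripper_force: 0.0
```

Emit:
apply_moves(xyz=[[0.136, -0.119, -0.004], [0.144, -0.109, -0.005], [0, 0, 0], [0, 0, 0], [0, 0, 0], [0, 0, 0]], rot=[[0, 0.001, -0.067], [0, 0, -0.068], [0, 0, 0], [0, 0, 0], [0, 0, 0], [0, 0, 0]], hand=[1, 1, 1, 1, 1, 1])

```text
clock: 40.55
position: [0.561, 0.2583, 0.2802]
ee_rot: [0.001, 0.841, 0.542, 0.0]
contact_force: [0.3, -0.3, 0.3]
width: 0.0852
gripper_force: 0.0
```

Run:
```python
from h import *
c=grab('wrist','w7.png'); s=status.get_state();p=s['position'];print(p,s['ee_rot'],c['o'])
```

```text
[0.56096621 0.2584994  0.28031821] [7.18933379e-04 8.40478984e-01 5.41843428e-01 5.09658819e-04] [0.58986433 0.32152328 0.42213751]
```

View pics/w7.png

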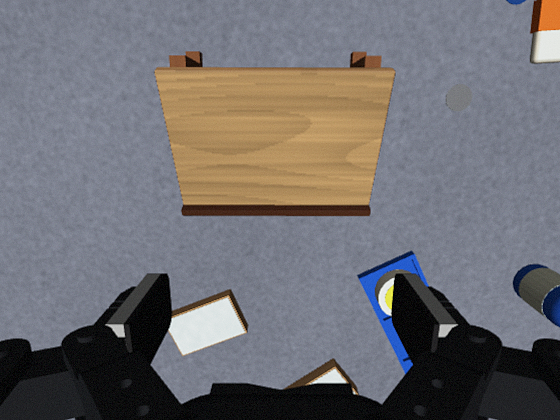

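Wrist view: easel surface corners are (156,68), (395,68), (370,205) and (182,205), with the dark lip below them. The yellow lid is in the tray at right, and the boards are at (208,323) and near (325,380).

Run:
```python
from h import *
c=grab('wrist'); h=cv2.cvtColor(c['px'],cv2.COLOR_RGB2HSV).astype(int)
v=h[:,:,2]; w=(h[:,:,0]<22)&(h[:,:,1]>70)&(v>110); d=(h[:,:,0]<22)&(h[:,:,1]>70)&(v<100)
bl=[];tp=[]
for u in range(195,360,5):
    y=np.where(w[60:225,u])[0]+60; bl.append(onz(c,u,y.max()+.5,.036)[:2]); tp.append(onz(c,u,y.min()-.5,.096)[:2])
fit=lambda P: cv2.fitLine(np.array(P,np.float32),cv2.DIST_HUBER,0,.01,.01).ravel()
b,t=fit(bl),fit(tp); D=b[:2]*np.sign(b[0]); D2=t[:2]*np.sign(t[0])
print('ang',np.degrees(np.arctan2(D[1],D[0])),np.degrees(np.arctan2(D2[1],D2[0])))
U=np.array([-D[1],D[0]]); print('depth',U@(t[2:]-b[2:]), 'expect .1287')
# side edges at several rows
E=[]
for y in range(80,200,10):
    u=np.where(w[y,140:410])[0]+140
    f=(y-68)/(205-68); z=.096-.06*f
    E.append([D@onz(c,u[0]-.5,y,z)[:2],D@onz(c,u[-1]+.5,y,z)[:2]])
E=np.array(E); print('widths',(E[:,1]-E[:,0]).round(4)); m=E.mean(); print('mid',(E.mean(1)).round(4))
O=D*m+U*(U@b[2:]); print('origin',O,'D',D)
m=masks(c)['white']; m[:, :100]=0;m[:,280:]=0; m[:280]=0
for k in comps(m,300,2):
    P=np.array([onz(c,u,vv,.018)[:2] for u,vv in cv2.boxPoints(cv2.minAreaRect(k))]); e=[P[1]-P[0],P[2]-P[1]]
    print(P.mean(0).round(4),[(round(np.linalg.norm(x),4),round(np.degrees(np.arctan2(x[1],x[0])),1)) for x in e])
```

```text
ang -24.387943 -24.35033
depth 0.13116245 expect .1287
widths [0.1997 0.1995 0.2    0.2004 0.2008 0.201  0.2003 0.2004 0.2003 0.2002
 0.2    0.1986]
mid [0.3994 0.3998 0.3997 0.3996 0.3995 0.3994 0.3998 0.3997 0.3996 0.3995
 0.3994 0.3998]
origin [0.54454421 0.23340762] D [ 0.91077054 -0.41291282]
[0.3978 0.1243] [(np.float64(0.0879), np.float64(-2.1)), (np.float64(0.0523), np.float64(-97.6))]
```

Run:
```python
from h import *
plan([((.40,.125,.20),-94,1),(None,3,1)])
```

```text
xyz [[-0.078, -0.038, 0.033], [-0.084, -0.026, 0.034], [-0.086, -0.013, 0.033], [-0.087, 0.0, 0.034], [-0.086, 0.014, 0.033], [-0.083, 0.026, 0.034], [-0.079, 0.039, 0.033], [-0.071, 0.05, 0.034]]
rot [[0.0, 0.0, 0.145], [0.0, 0.0, 0.145], [0.0, -0.001, 0.145], [0.001, 0.0, 0.145], [0.0, 0.0, 0.145], [0.0, 0.0, 0.145], [0.0, 0.0, 0.146], [0.0, 0.0, 0.145]]
hand [1, 1, 1, 1, 1, 1, 1, 1]
xyz [[0, 0, 0], [0, 0, 0], [0, 0, 0]]
rot [[0, 0, 0], [0, 0, 0], [0, 0, 0]]
hand [1, 1, 1]
```

Emit:
apply_moves(xyz=[[-0.078, -0.038, 0.033], [-0.084, -0.026, 0.034], [-0.086, -0.013, 0.033], [-0.087, 0, 0.034], [-0.086, 0.014, 0.033], [-0.083, 0.026, 0.034], [-0.079, 0.039, 0.033], [-0.071, 0.05, 0.034]], rot=[[0, 0, 0.145], [0, 0, 0.145], [0, -0.001, 0.145], [0.001, 0, 0.145], [0, 0, 0.145], [0, 0, 0.145], [0, 0, 0.146], [0, 0, 0.145]], hand=[1, 1, 1, 1, 1, 1, 1, 1])

```text
clock: 41.65
position: [0.3994, 0.1247, 0.1998]
ee_rot: [0.0, 0.999, -0.037, 0.001]
contact_force: [-0.5, 0.5, -0.9]
width: 0.0854
gripper_force: 0.0
```

Emit:
apply_moves(xyz=[[0, 0, 0], [0, 0, 0], [0, 0, 0], [0, 0, 0], [0, 0, 0]], rot=[[0, 0, 0], [0, 0, 0], [0, 0, 0], [0, 0, 0], [0, 0, 0]], hand=[1, 1, 1, 1, 1])

```text
clock: 42.28
position: [0.4003, 0.1259, 0.1999]
ee_rot: [0.0, 0.999, -0.034, 0.0]
contact_force: [0.5, -0.0, 0.4]
width: 0.0852
gripper_force: 0.0
```

```bash
cat > board.py <<'E'
from h import *
def boards(c,n=3):
    m=masks(c)['white']; m[270:,:180]=0; m[270:,390:]=0; out=[]
    for k in comps(m,800,n):
        P=np.array([onz(c,u,vv,.018)[:2] for u,vv in cv2.boxPoints(cv2.minAreaRect(k))]); e=[P[1]-P[0],P[2]-P[1]]
        l=max(e,key=np.linalg.norm); a=np.degrees(np.arctan2(l[1],l[0]))%180
        out.append((P.mean(0).round(4).tolist(),round(a,1),[round(np.linalg.norm(x),4) for x in e]))
    return out
if __name__=='__main__':
    c=grab('wrist'); print(status.get_state()['position'],*boards(c),sep='\n')
E
python3 board.py
```

```text
[0.40016668 0.12578197 0.19982585]
([0.4842, -0.0335], np.float64(14.7), [np.float64(0.0525), np.float64(0.0922)])
([0.3974, 0.1254], np.float64(177.4), [np.float64(0.0515), np.float64(0.0863)])
```

Run:
```python
from h import *
b=(.3974,.1254)
plan([((*b,.10),-92.6,1),((*b,.04),-92.6,1,.035),(None,1,1),((*b,.002),-92.6,1,.02),(None,1,1),(None,5,-.3)])
```

```text
xyz [[-0.005, 0.001, 0.166], [-0.004, 0.001, 0.167], [0.0, 0.0, 0.1], [0.0, 0.0, 0.1], [0, 0, 0], [0.0, 0.0, 0.063], [0.0, 0.0, 0.063], [0, 0, 0]]
rot [[0.0, 0.0, -0.011], [0.0, 0.0, -0.011], [0.0, 0.0, 0.0], [0.0, 0.0, 0.0], [0, 0, 0], [0.0, 0.0, 0.0], [0.0, 0.0, 0.0], [0, 0, 0]]
hand [1, 1, 1, 1, 1, 1, 1, 1]
xyz [[0, 0, 0], [0, 0, 0], [0, 0, 0], [0, 0, 0], [0, 0, 0]]
rot [[0, 0, 0], [0, 0, 0], [0, 0, 0], [0, 0, 0], [0, 0, 0]]
hand [-0.3, -0.3, -0.3, -0.3, -0.3]
```

Emit:
apply_moves(xyz=[[-0.005, 0.001, 0.166], [-0.004, 0.001, 0.167], [0, 0, 0.1], [0, 0, 0.1], [0, 0, 0], [0, 0, 0.063], [0, 0, 0.063], [0, 0, 0]], rot=[[0, 0, -0.011], [0, 0, -0.011], [0, 0, 0], [0, 0, 0], [0, 0, 0], [0, 0, 0], [0, 0, 0], [0, 0, 0]], hand=[1, 1, 1, 1, 1, 1, 1, 1])

```text
clock: 43.32
position: [0.3974, 0.1252, 0.0024]
ee_rot: [0.0, 1.0, -0.023, -0.0]
contact_force: [-0.5, -0.5, 0.9]
width: 0.0852
gripper_force: 0.0
```

Emit:
apply_moves(xyz=[[0, 0, 0], [0, 0, 0], [0, 0, 0], [0, 0, 0], [0, 0, 0], [0, 0, 0]], rot=[[0, 0, 0], [0, 0, 0], [0, 0, 0], [0, 0, 0], [0, 0, 0], [0, 0, 0]], hand=[-0.3, -0.3, -0.3, -0.3, -0.3, -0.3], force=40)

```text
clock: 44.08
position: [0.3984, 0.1252, 0.0035]
ee_rot: [0.0, 1.0, -0.023, 0.002]
contact_force: [-0.2, -0.1, 5.9]
width: 0.0549
gripper_force: 41.8
```

```bash
cat > easel.py <<'E'
from h import *
O=np.array([.5445,.2334,.036]); D=np.array([.9108,-.4129,0]); U=np.array([.4129,.9108,0])
a=np.radians(25); X=U*np.cos(a)+[0,0,np.sin(a)]; N=-U*np.sin(a)+[0,0,np.cos(a)]
# tool y = D, tool z=-N, tool x = y x z
RE=R.from_matrix(np.stack([np.cross(D,-N),D,-N],1))
def ep(x,d,n): return O+X*x+D*d+N*n
E
python3 - <<'E'
from easel import *
s=status.get_state();p=s['position'];print(p,s['width'],s['contact_force'],RE.as_matrix()[:,0]@X)
# board underside centre is at TCP - p[2] along normal
mid=ep(.051,-.04,.09)
plan([((p[0],p[1],.15),rot(s['ee_rot']),-.3,.045),((.47,.18,.19),-60,-.3),(mid,RE,-.3,.045),(None,4,-.3)])
E
```

```text
[0.39836066 0.12523337 0.00347768] 0.054888253355766234 [-0.22750662 -0.13733981  5.90338476] 1.0000176802094098
xyz [[0.0, 0.0, -0.122], [0.001, 0.0, -0.122], [0.0, 0.0, -0.122], [0.001, 0.0, -0.122], [0.058, -0.048, -0.033], [0.063, -0.04, -0.034], [0.069, -0.03, -0.033], [0.073, -0.02, -0.033]]
rot [[0.0, 0.0, 0.0], [0.0, 0.0, 0.0], [0.0, 0.0, 0.0], [0.0, 0.0, 0.0], [0.0, -0.001, -0.136], [0.0, 0.0, -0.136], [0.001, -0.001, -0.136], [0.0, -0.001, -0.135]]
hand [-0.3, -0.3, -0.3, -0.3, -0.3, -0.3, -0.3, -0.3]
xyz [[0.05, -0.031, 0.034], [0.05, -0.024, 0.039], [0.048, -0.017, 0.043], [0.047, -0.009, 0.048], [0.043, -0.003, 0.052], [0, 0, 0], [0, 0, 0], [0, 0, 0]]
rot [[0.026, 0.081, -0.117], [0.026, 0.08, -0.117], [0.026, 0.081, -0.117], [0.025, 0.08, -0.117], [0.026, 0.081, -0.116], [0, 0, 0], [0, 0, 0], [0, 0, 0]]
hand [-0.3, -0.3, -0.3, -0.3, -0.3, -0.3, -0.3, -0.3]
xyz [[0, 0, 0]]
rot [[0, 0, 0]]
hand [-0.3]
```

Emit:
apply_moves(xyz=[[0, 0, -0.09], [0.001, 0, -0.122], [0, 0, -0.14], [0.001, 0, -0.135], [0.058, -0.048, -0.033], [0.063, -0.04, -0.034], [0.069, -0.03, -0.033], [0.073, -0.02, -0.033]], rot=[[0, 0, 0], [0, 0, 0], [0, 0, 0], [0, 0, 0], [0, -0.001, -0.136], [0, 0, -0.136], [0.001, -0.001, -0.136], [0, -0.001, -0.135]], hand=[-0.3, -0.3, -0.3, -0.3, -0.3, -0.3, -0.3, -0.3])

```text
clock: 45.08
position: [0.4698, 0.1803, 0.189]
ee_rot: [-0.0, 0.965, 0.261, -0.001]
contact_force: [0.2, -0.4, -0.7]
width: 0.0548
gripper_force: 44.2
```

Emit:
apply_moves(xyz=[[0.05, -0.031, 0.034], [0.05, -0.024, 0.039], [0.048, -0.017, 0.043], [0.047, -0.009, 0.048], [0.043, -0.003, 0.052], [0, 0, 0], [0, 0, 0], [0, 0, 0]], rot=[[0.026, 0.081, -0.117], [0.026, 0.08, -0.117], [0.026, 0.081, -0.117], [0.025, 0.08, -0.117], [0.026, 0.081, -0.116], [0, 0, 0], [0, 0, 0], [0, 0, 0]], hand=[-0.3, -0.3, -0.3, -0.3, -0.3, -0.3, -0.3, -0.3])

```text
clock: 46.08
position: [0.511, 0.2574, 0.1381]
ee_rot: [-0.117, 0.821, 0.529, 0.181]
contact_force: [-0.0, 0.1, -1.8]
width: 0.0548
gripper_force: 44.2
```

Run:
```python
from easel import *
c=grab('wrist','w8.png'); s=status.get_state();p=s['position'];print(p,s['width'],s['contact_force'],'xdn',np.round([X@(p-O),D@(p-O),N@(p-O)],4),np.degrees((rot(s['ee_rot']).inv()*RE).as_rotvec()))
plan([(ep(.051,-.04,.025),RE,-.3,.025),(None,2,-.3),(ep(.051,-.04,.0065),RE,-.3,.01),(None,2,-.3)])
```

```text
[0.5109479  0.25751406 0.13805897] 0.05469219321616516 [ 0.14778556  0.23084736 -1.32380239] xdn [ 0.0505 -0.0405  0.0891] [-0.03949417  0.07077196 -0.06179651]
xyz [[0.001, 0.001, 0.071], [0.0, 0.0, 0.071], [0.001, 0.001, 0.072], [0, 0, 0], [0, 0, 0], [0.0, 0.0, 0.031], [0.0, 0.0, 0.03], [0, 0, 0]]
rot [[0.0, 0.0, 0.0], [0.0, 0.001, -0.001], [-0.001, 0.0, 0.0], [0, 0, 0], [0, 0, 0], [0.0, 0.0, 0.0], [0.0, 0.0, 0.0], [0, 0, 0]]
hand [-0.3, -0.3, -0.3, -0.3, -0.3, -0.3, -0.3, -0.3]
xyz [[0, 0, 0]]
rot [[0, 0, 0]]
hand [-0.3]
```

View pics/w8.png

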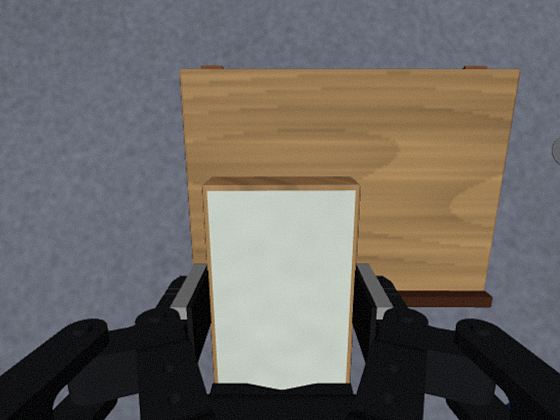

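Wrist view: the board is held square to the easel (edges at u=208–358) above its left half. Lowering now.

Emit:
apply_moves(xyz=[[0.001, 0.001, 0.071], [0, 0, 0.071], [0.001, 0.001, 0.072], [0, 0, 0], [0, 0, 0], [0, 0, 0.031], [0, 0, 0.03], [0, 0, 0]], rot=[[0, 0, 0], [0, 0.001, -0.001], [-0.001, 0, 0], [0, 0, 0], [0, 0, 0], [0, 0, 0], [0, 0, 0], [0, 0, 0]], hand=[-0.3, -0.3, -0.3, -0.3, -0.3, -0.3, -0.3, -0.3])

```text
clock: 47.12
position: [0.5252, 0.2893, 0.0618]
ee_rot: [-0.118, 0.821, 0.529, 0.181]
contact_force: [-0.3, 0.4, -2.1]
width: 0.0544
gripper_force: 44.2
```

```bash
cat > es.py <<'E'
from easel import *
s=status.get_state();p=s['position'];f=s['contact_force'];print('xdn mm',np.round([1e3*(X@(p-O)),1e3*(D@(p-O)),1e3*(N@(p-O))],1),'f xdn',np.round([X@f,D@f,N@f],1),s['width'])
E
python3 es.py
```

```text
xdn mm [ 49.9 -40.6   5.2] f xdn [-0.6 -0.4 -2. ] 0.05443584722180106
```

Emit:
apply_moves(xyz=[[0, 0, 0.004], [0, 0, 0.003], [0, 0, 0], [0, 0, 0]], rot=[[0, 0, 0], [0, 0, 0], [0, 0, 0], [0, 0, 0]], hand=[-0.3, -0.3, -0.3, -0.3])

```text
clock: 47.62
position: [0.5261, 0.29, 0.0608]
ee_rot: [-0.117, 0.821, 0.529, 0.182]
contact_force: [-1.3, -0.2, -0.9]
width: 0.0547
gripper_force: 44.2
```

```bash
python3 es.py
```

```text
xdn mm [ 50.3 -40.1   3.9] f xdn [-1.  -1.1 -0.5] 0.05466087015140227
```

Emit:
apply_moves(xyz=[[0, 0, 0.002], [-0.004, 0, 0], [-0.004, 0, 0], [-0.004, 0, 0], [-0.003, 0, 0], [0, 0, 0], [0, 0, 0]], rot=[[0, 0, 0], [0, 0, 0], [0, 0, 0], [0, 0, 0], [0, 0, 0], [0, 0, 0], [0, 0, 0]], hand=[-0.3, -0.3, -0.3, -0.3, -0.3, -0.3, -0.3])

```text
clock: 48.5
position: [0.5253, 0.2868, 0.0589]
ee_rot: [-0.117, 0.821, 0.529, 0.182]
contact_force: [1.2, 2.2, 5.7]
width: 0.0548
gripper_force: 44.8
```

```bash
python3 es.py
```

```text
xdn mm [ 46.6 -39.5   3.5] f xdn [4.7 0.2 4.1] 0.05478233681495829
```

Emit:
apply_moves(xyz=[[-0.003, 0, -0.001], [0, 0, 0], [-0.003, 0, 0], [0, 0, 0]], rot=[[0, 0, 0], [0, 0, 0], [0, 0, 0], [0, 0, 0]], hand=[-0.3, -0.3, -0.3, -0.3])

```text
clock: 49.0
position: [0.5254, 0.2866, 0.059]
ee_rot: [-0.118, 0.821, 0.528, 0.183]
contact_force: [3.0, 8.0, 3.8]
width: 0.0547
gripper_force: 44.3
```

```bash
python3 es.py
```

```text
xdn mm [ 46.5 -39.4   3.7] f xdn [ 9.4 -0.6 -0.1] 0.05472976446449249
```

Emit:
apply_moves(xyz=[[0.001, 0, 0], [0, 0, 0], [0, 0, 0], [0, 0, 0], [0, 0, 0], [0, 0, -0.05], [0, 0, -0.1], [0, 0, -0.15]], rot=[[0, 0, 0], [0, 0, 0], [0, 0, 0], [0, 0, 0], [0, 0, 0], [0, 0, 0], [0, 0, 0], [0, 0, 0]], hand=[-0.3, 0.45, 0.6, 0.6, 0.6, 0.6, 0.6, 0.6])

```text
clock: 50.0
position: [0.5073, 0.2499, 0.1401]
ee_rot: [-0.118, 0.821, 0.529, 0.18]
contact_force: [1.1, 0.8, -0.4]
width: 0.0688
gripper_force: 0.0
```

```bash
python3 es.py
python3 - <<'E'
from h import *
plan([((.49,.14,.22),-45,1),((.485,-.033,.20),-76.5,1),(None,4,1)])
E
```

```text
xdn mm [ 43.7 -40.7  94.4] f xdn [ 0.9  0.7 -0.9] 0.06881369728213158
xyz [[-0.053, 0.025, -0.098], [-0.061, 0.031, -0.092], [-0.067, 0.039, -0.083], [-0.072, 0.046, -0.076], [-0.105, 0.099, 0.017], [-0.09, 0.113, 0.016], [-0.074, 0.123, 0.017], [-0.056, 0.133, 0.017]]
rot [[-0.019, -0.102, 0.084], [-0.019, -0.103, 0.085], [-0.02, -0.102, 0.084], [-0.019, -0.103, 0.085], [0.0, 0.0, 0.131], [0.0, 0.0, 0.131], [0.0, 0.0, 0.131], [0.0, 0.0, 0.132]]
hand [1, 1, 1, 1, 1, 1, 1, 1]
xyz [[0, 0, 0], [0, 0, 0], [0, 0, 0], [0, 0, 0]]
rot [[0, 0, 0], [0, 0, 0], [0, 0, 0], [0, 0, 0]]
hand [1, 1, 1, 1]
```

Emit:
apply_moves(xyz=[[-0.053, 0.025, -0.098], [-0.061, 0.031, -0.092], [-0.067, 0.039, -0.083], [-0.072, 0.046, -0.076], [-0.105, 0.099, 0.017], [-0.09, 0.113, 0.016], [-0.074, 0.123, 0.017], [-0.056, 0.133, 0.017]], rot=[[-0.019, -0.102, 0.084], [-0.019, -0.103, 0.085], [-0.02, -0.102, 0.084], [-0.019, -0.103, 0.085], [0, 0, 0.131], [0, 0, 0.131], [0, 0, 0.131], [0, 0, 0.132]], hand=[1, 1, 1, 1, 1, 1, 1, 1])

```text
clock: 51.0
position: [0.4853, -0.034, 0.2]
ee_rot: [0.0, 0.993, 0.115, 0.002]
contact_force: [-0.0, -0.3, -0.7]
width: 0.0856
gripper_force: 0.0
```

Emit:
apply_moves(xyz=[[0, 0, 0], [0, 0, 0], [0, 0, 0], [0, 0, 0], [0, 0, 0]], rot=[[0, 0, 0], [0, 0, 0], [0, 0, 0], [0, 0, 0], [0, 0, 0]], hand=[1, 1, 1, 1, 1])

```text
clock: 51.62
position: [0.4858, -0.0317, 0.1992]
ee_rot: [-0.0, 0.993, 0.118, 0.001]
contact_force: [-0.2, 0.7, -0.2]
width: 0.0853
gripper_force: 0.0
```

```bash
python3 board.py
python3 - <<'E'
from board import *
r=[b for b in boards(grab('wrist')) if np.hypot(b[0][0]-.485,b[0][1]+.033)<.04][0]
b=r[0];a=r[1]-90; print(r)
plan([((*b,.10),a,1),((*b,.04),a,1,.035),(None,1,1),((*b,.002),a,1,.02),(None,1,1)])
E
```

```text
[ 0.48584903 -0.03181856  0.1991357 ]
([0.4841, -0.033], np.float64(11.1), [np.float64(0.0862), np.float64(0.0515)])
([0.6304, -0.0703], np.float64(103.6), [np.float64(0.0551), np.float64(0.039)])
([0.4841, -0.0331], np.float64(11.1), [np.float64(0.0862), np.float64(0.0515)])
xyz [[-0.004, 0.001, 0.165], [-0.003, 0.002, 0.165], [0.0, 0.0, 0.1], [0.0, 0.0, 0.1], [0, 0, 0], [0.0, 0.0, 0.063], [0.0, 0.0, 0.064], [0, 0, 0]]
rot [[0.0, -0.001, 0.02], [0.0, -0.001, 0.02], [0.0, 0.0, 0.0], [0.0, 0.0, 0.0], [0, 0, 0], [0.0, 0.0, 0.0], [0.0, 0.0, 0.0], [0, 0, 0]]
hand [1, 1, 1, 1, 1, 1, 1, 1]
```

Emit:
apply_moves(xyz=[[-0.004, 0.001, 0.165], [-0.003, 0.002, 0.165], [0, 0, 0.1], [0, 0, 0.1], [0, 0, 0], [0, 0, 0.063], [0, 0, 0.064], [0, 0, 0]], rot=[[0, -0.001, 0.02], [0, -0.001, 0.02], [0, 0, 0], [0, 0, 0], [0, 0, 0], [0, 0, 0], [0, 0, 0], [0, 0, 0]], hand=[1, 1, 1, 1, 1, 1, 1, 1])

```text
clock: 52.72
position: [0.4841, -0.0336, 0.0022]
ee_rot: [-0.0, 0.995, 0.096, -0.0]
contact_force: [0.3, 0.0, 0.7]
width: 0.0855
gripper_force: 0.0
```

Emit:
apply_moves(xyz=[[0, 0, 0], [0, 0, 0], [0, 0, 0], [0, 0, 0], [0, 0, 0], [0, 0, 0]], rot=[[0, 0, 0], [0, 0, 0], [0, 0, 0], [0, 0, 0], [0, 0, 0], [0, 0, 0]], hand=[-0.3, -0.3, -0.3, -0.3, -0.3, -0.3], force=40)

```text
clock: 53.48
position: [0.4852, -0.0338, 0.0034]
ee_rot: [0.0, 0.995, 0.096, 0.001]
contact_force: [-0.8, 0.4, 6.2]
width: 0.0549
gripper_force: 42.2
```

Run:
```python
from easel import *
s=status.get_state();p=s['position'];print(p,s['width'],s['contact_force'])
plan([((p[0],p[1],.15),rot(s['ee_rot']),-.3,.045),((.51,.10,.20),-50,-.3,.05),(ep(.052,.042,.09),RE,-.3,.05),(None,4,-.3)])
```

```text
[ 0.48516563 -0.03375753  0.00339457] 0.054888443608147264 [-0.83508782  0.37752222  6.19192384]
xyz [[0.0, 0.0, -0.122], [0.001, 0.0, -0.122], [0.0, 0.0, -0.123], [0.0, 0.0, -0.122], [0.042, -0.105, -0.042], [0.055, -0.099, -0.041], [0.067, -0.092, -0.042], [0.077, -0.082, -0.041]]
rot [[0.0, 0.0, 0.0], [0.0, 0.0, 0.0], [0.0, 0.0, 0.0], [0.0, 0.0, 0.0], [0.0, -0.001, -0.121], [0.001, 0.0, -0.12], [0.0, -0.001, -0.121], [0.0, 0.0, -0.12]]
hand [-0.3, -0.3, -0.3, -0.3, -0.3, -0.3, -0.3, -0.3]
xyz [[0.116, -0.039, 0.05], [0.112, -0.024, 0.064], [0.108, -0.011, 0.075], [0.099, 0.003, 0.087], [0, 0, 0], [0, 0, 0], [0, 0, 0], [0, 0, 0]]
rot [[0.023, 0.102, -0.105], [0.024, 0.103, -0.105], [0.023, 0.102, -0.105], [0.024, 0.103, -0.105], [0, 0, 0], [0, 0, 0], [0, 0, 0], [0, 0, 0]]
hand [-0.3, -0.3, -0.3, -0.3, -0.3, -0.3, -0.3, -0.3]
```

Emit:
apply_moves(xyz=[[0, 0, -0.09], [0.001, 0, -0.122], [0, 0, -0.142], [0, 0, -0.135], [0.042, -0.105, -0.042], [0.055, -0.099, -0.041], [0.067, -0.092, -0.042], [0.077, -0.082, -0.041]], rot=[[0, 0, 0], [0, 0, 0], [0, 0, 0], [0, 0, 0], [0, -0.001, -0.121], [0.001, 0, -0.12], [0, -0.001, -0.121], [0, 0, -0.12]], hand=[-0.3, -0.3, -0.3, -0.3, -0.3, -0.3, -0.3, -0.3])

```text
clock: 54.48
position: [0.5094, 0.1009, 0.1994]
ee_rot: [-0.0, 0.939, 0.344, -0.001]
contact_force: [1.7, -0.1, -0.3]
width: 0.0544
gripper_force: 43.4
```

Emit:
apply_moves(xyz=[[0.116, -0.039, 0.05], [0.112, -0.024, 0.064], [0.108, -0.011, 0.075], [0.099, 0.003, 0.087], [0, 0, 0], [0, 0, 0], [0, 0, 0], [0, 0, 0]], rot=[[0.023, 0.102, -0.105], [0.024, 0.103, -0.105], [0.023, 0.102, -0.105], [0.024, 0.103, -0.105], [0, 0, 0], [0, 0, 0], [0, 0, 0], [0, 0, 0]], hand=[-0.3, -0.3, -0.3, -0.3, -0.3, -0.3, -0.3, -0.3])

```text
clock: 55.48
position: [0.586, 0.2244, 0.1389]
ee_rot: [-0.118, 0.821, 0.529, 0.181]
contact_force: [0.1, -0.7, -1.2]
width: 0.0548
gripper_force: 43.4
```

```bash
python3 es.py
python3 - <<'E'
from easel import *
c=grab('wrist','w9.png')
plan([(ep(.052,.042,.025),RE,-.3,.023),(None,2,-.3),(ep(.052,.042,.0055),RE,-.3,.01),(None,1,-.3)])
E
```

```text
xdn mm [51.6 41.6 89.5] f xdn [-1.   0.4 -0.8] 0.05479740434443427
xyz [[0.001, 0.001, 0.072], [0.0, 0.0, 0.071], [0.001, 0.001, 0.072], [0, 0, 0], [0, 0, 0], [0.0, 0.0, 0.032], [0.0, 0.0, 0.033], [0, 0, 0]]
rot [[-0.001, 0.0, 0.0], [0.0, 0.0, -0.001], [-0.001, 0.0, 0.0], [0, 0, 0], [0, 0, 0], [0.0, 0.0, 0.0], [0.0, 0.0, 0.0], [0, 0, 0]]
hand [-0.3, -0.3, -0.3, -0.3, -0.3, -0.3, -0.3, -0.3]
```

View pics/w9.png

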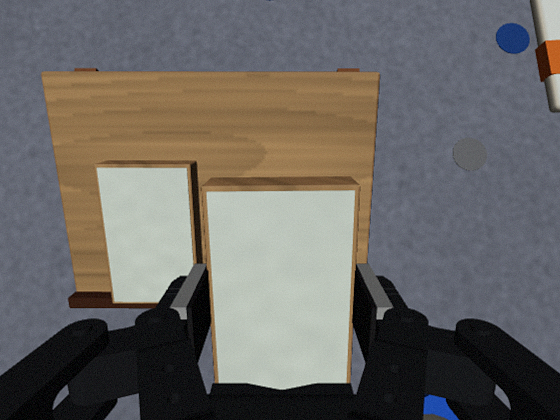

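Wrist view: board_1 is seated against the lip (97–195, 163–303). Board_2 is held square at its right. Lowering it, then sliding it down to the lip.

Emit:
apply_moves(xyz=[[0.001, 0.001, 0.072], [0, 0, 0.071], [0.001, 0.001, 0.072], [0, 0, 0], [0, 0, 0], [0, 0, 0.032], [0, 0, 0.033], [0, 0, 0]], rot=[[-0.001, 0, 0], [0, 0, -0.001], [-0.001, 0, 0], [0, 0, 0], [0, 0, 0], [0, 0, 0], [0, 0, 0], [0, 0, 0]], hand=[-0.3, -0.3, -0.3, -0.3, -0.3, -0.3, -0.3, -0.3])

```text
clock: 56.52
position: [0.601, 0.2572, 0.0615]
ee_rot: [-0.118, 0.821, 0.529, 0.181]
contact_force: [0.3, 0.6, -0.3]
width: 0.055
gripper_force: 43.4
```

```bash
python3 es.py
```

```text
xdn mm [51.6 41.6  4. ] f xdn [ 0.5 -0.  -0.5] 0.05499078030050329
```

Emit:
apply_moves(xyz=[[0, 0, 0.002], [-0.004, 0, 0], [-0.004, 0, 0], [-0.004, 0, 0], [-0.004, 0, 0], [-0.001, 0, 0], [0, 0, 0], [0, 0, 0]], rot=[[0, 0, 0], [0, 0, 0], [0, 0, 0], [0, 0, 0], [0, 0, 0], [0, 0, 0], [0, 0, 0], [0, 0, 0]], hand=[-0.3, -0.3, -0.3, -0.3, -0.3, -0.3, -0.3, -0.3])

```text
clock: 57.52
position: [0.5994, 0.2531, 0.0595]
ee_rot: [-0.118, 0.821, 0.529, 0.182]
contact_force: [0.7, 1.0, -0.4]
width: 0.0547
gripper_force: 43.5
```

```bash
python3 es.py
```

```text
xdn mm [46.8 41.8  4.1] f xdn [ 0.9  0.2 -0.8] 0.05466420886091159
```

Emit:
apply_moves(xyz=[[0, 0, 0.003], [-0.003, 0, 0], [0, 0, 0], [-0.003, 0, 0], [0, 0, 0]], rot=[[0, 0, 0], [0, 0, 0], [0, 0, 0], [0, 0, 0], [0, 0, 0]], hand=[-0.3, -0.3, -0.3, -0.3, -0.3])

```text
clock: 58.15
position: [0.5996, 0.2531, 0.0589]
ee_rot: [-0.118, 0.821, 0.528, 0.183]
contact_force: [-0.4, 4.6, 5.5]
width: 0.0546
gripper_force: 43.8
```

```bash
python3 es.py
```

```text
xdn mm [46.6 42.1  3.6] f xdn [ 6.  -2.2  3.3] 0.054574237478039425
```

Emit:
apply_moves(xyz=[[0, 0, 0], [0, 0, 0], [0, 0, 0], [0, 0, 0], [0, 0, 0], [0, 0, -0.05], [0, 0, -0.1], [0, 0, -0.15]], rot=[[0, 0, 0], [0, 0, 0], [0, 0, 0], [0, 0, 0], [0, 0, 0], [0, 0, 0], [0, 0, 0], [0, 0, 0]], hand=[-0.3, 0.45, 0.6, 0.6, 0.6, 0.6, 0.6, 0.6])

```text
clock: 59.15
position: [0.5823, 0.2167, 0.1399]
ee_rot: [-0.118, 0.821, 0.529, 0.181]
contact_force: [0.4, 0.9, 0.6]
width: 0.068
gripper_force: 0.0
```

Emit:
apply_moves(xyz=[[-0.08, 0, -0.15], [-0.1, 0, -0.15], [-0.15, 0, -0.15], [-0.15, 0, -0.1], [-0.15, 0, 0], [-0.15, 0, 0], [0, 0, 0], [0, 0, 0]], rot=[[0, 0, 0], [0, 0, 0], [0, -0.15, 0], [0, -0.15, 0], [0, -0.12, 0], [0, 0, 0], [0, 0, 0], [0, 0, 0]], hand=[0.6, 0.6, 0.6, 0.6, 0.6, 0.6, 0.6, 0.6])

```text
clock: 60.15
position: [0.4649, -0.044, 0.2314]
ee_rot: [0.001, 0.841, 0.541, -0.001]
contact_force: [0.9, 0.9, 0.1]
width: 0.0683
gripper_force: 0.0
```

Run:
```python
from h import *
t=grab('top','t3.png'); s=grab('side','s3.png'); print(status.get_state()['position'])
a=cv2.resize(t['px'][130:310,50:500],(800,320),interpolation=cv2.INTER_CUBIC); b=cv2.resize(s['px'][120:420,100:540],(410,280),interpolation=cv2.INTER_CUBIC)
w=cv2.resize(grab('wrist')['px'],(390,280))
cv2.imwrite('pics/m3.png',np.vstack([a,np.hstack([b,w])])[:,:,::-1])
for c_ in ('yellow','green','red'): print(c_,[x[0] for x in blob(t,c_,.133,20)])
```

```text
[ 0.46510402 -0.0435978   0.23107112]
yellow [[0.549, 0.5285, 0.133], [0.5722, -0.3113, 0.133], [0.6146, 0.0625, 0.133]]
green [[0.5017, -0.3463, 0.133], [0.6202, -0.0623, 0.133], [0.5172, -0.5542, 0.133]]
red [[0.5562, 0.5315, 0.133], [0.645, -0.2777, 0.133], [0.6453, -0.2773, 0.133]]
```

View pics/m3.png

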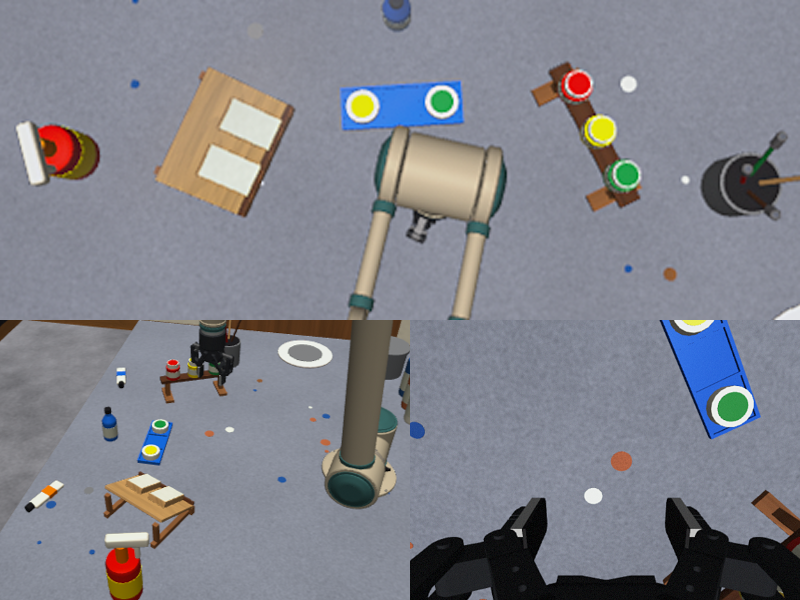

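The picture shows both boards flat against the lip, both lids in the tray, the three open jars on the ledge, and the bystanders untouched.

```bash
python3 -c "
from rig import job; print(job.sign_off())"
```

```text
the job is handed in; nothing more can be done
None
```

The job is done and handed in after about 60 s: the yellow and green lids are in the tray (the red jar was already open), all three open jars are on the ledge, and both boards lie against the easel lip, including board_1, which had been knocked about 3 cm aside before I picked it up.

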